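# Kit the wheelchair service rack

## Task

Put the yellow-gripped spanner and the red-ribbed bracket back into their own cut-outs in the sloping blue rack, each pressed fully home past its spring catch so that it lies flat on the pocket's floor, then let go. Leave the carton, the scissors and the metal dispenser where they are.

Things in the scene. Friction and masses are not known exactly. Their poses are not given: they have to be found in the camera images.
- spanner_mid (a point): Centre of the raised yellow grip rib on a loose flat steel open-ended spanner (180 g, hidden mass varies), lying rib up on a 3 mm cardboard sheet on the bench. Rib: 60 mm long (x), 14 wide (y), 16 high, on a 10 mm thick plate; the point is 18 mm above the underside, near the centre of mass. x runs along the handle to the open jaw, z is up out of the flat face.
- spanner_jaw (a point): Middle of the spanner's jaw end, mid plate: 56 mm along +x and 13 mm below spanner_mid, same axes. Outline, measured from spanner_mid: handle 22 mm wide from x = -60 to 16 mm; head 46 mm wide (y = -23 to 23) from x = 16 to 56 mm, with a 22 mm wide jaw slot open towards +x. 116 mm long in all.
- bracket_mid (a point): Centre of the raised red grip rib on a loose flat L-shaped aluminium bracket (170 g, varies), lying rib up on the same cardboard. Rib: 60 mm long (x), 14 wide (y), 16 high, on a 10 mm thick plate; the point is 18 mm above the underside. x runs along the long leg to the corner of the L, y to the side where the short leg stands out, z up.
- bracket_foot (a point): Middle of the end of the bracket's short leg, mid plate: x = 24, y = 44, z = -13 mm from bracket_mid, same axes. Outline measured from bracket_mid: long leg 28 mm wide (y = -14 to 14) from x = -51 to 39 mm; short leg from x = 9 to 39 mm, reaching out to y = 44 mm.
- rack: Fixed grey rack 150 x 326 mm, origin at the centre of its underside on the bench. Three blue inserts side by side, 104 mm apart along y in varying order, each 150 (up the slope) x 102 mm, sloping 30 degrees, low edge at -x (robot side), mid surface 66 mm above the bench. Each insert was clamped by hand up to 4 mm up or down its channel: find its pocket by touch or sight; it stays put under 40 N.
- spanner_pocket (a point): Point on the channel of one insert, at its blue surface: nominal centre of its spanner-shaped pocket; the true pocket lies 0 to 4 mm up or down the slope from it. Axes: x up the slope, z outward normal. White floor 8 mm down; outline as the spanner's, 1.5 mm larger at each x end, 1.2 mm per y side. Home: same axes, jaw uphill, spanner_mid at y = 0, z = 10 mm, x = 0 give or take the shift.
- bracket_pocket (a point): The same for the L-shaped pocket in another insert, a point on the centre line of its long leg; its own unknown shift of up to 4 mm along the slope; axes, depth and clearances as for spanner_pocket. Home: bracket's axes as these (short leg at the uphill end, to +y), bracket_mid at y = 0, z = 10 mm, x = 6 mm give or take the shift; the plate then stands 2 mm proud of the blue.
- spanner_catch (a point): Nominal place (shifts with the pocket) of an orange sprung catch, 16 mm long, on the +y wall of the spanner pocket, where its ramp leaves the wall at the surface: x = -4, y = 12.2 mm from spanner_pocket. It reaches 4 mm out from the wall, 6.5 mm down. The part's weight does not pass it; a push of 5 to 20 N square to the slope on or near the rib does, and the part stays down.
- bracket_catch (a point): The same kind of catch on the -y wall of the bracket pocket (nominally x = 6, y = -15.2 mm from bracket_pocket), passed in the same way.
- insert_cap: The third insert, already filled and fixed: a steel cap 62 mm across with a black knob 20 mm across standing 18 mm above the blue surface at its middle. Origin on the bench below that middle.
- carton: bystander: loose white and blue carton 62 x 88 x 45 mm, origin at the centre of its underside; leave alone
- scissors: bystander: loose steel scissors about 135 mm long, 7 mm high, lying flat; origin near the pivot on the underside; leave alone
- dispenser: bystander: loose aluminium dispenser tube, 26 mm wide, 150 mm long along its y, 22 mm high, black collar and white nozzle; origin at the underside; leave alone
Not all that is in view belongs to the job. What is shaped like the part that bears bracket_mid but turquoise is not meant. What is shaped like the part that bears spanner_mid but orange is not meant.

How it is judged:
At the end, for the whole second after the job is handed in: Both parts lie in their own pockets, rib up and released: each rib centre no more than 2 mm above its home height over the blue surface (down on the floor past the catch), within 3 mm across the pocket and 7.5 mm of the nominal home along the slope, its flat face within 0.05 rad of the slope (x of spanner_mid in the frame of spanner_pocket between -0.0075 and 0.0075 m and y of spanner_mid in the frame of spanner_pocket between -0.003 and 0.003 m and z of spanner_mid in the frame of spanner_pocket below 0.012 m and angle between the z axis of spanner_mid and the z axis of spanner_pocket, either way round below 0.05 rad and x of bracket_mid in the frame of bracket_pocket between -0.0015 and 0.0135 m and y of bracket_mid in the frame of bracket_pocket between -0.003 and 0.003 m and z of bracket_mid in the frame of bracket_pocket below 0.012 m and angle between the z axis of bracket_mid and the z axis of bracket_pocket, either way round below 0.05 rad); the robot touches nothing.
It fails at once if the carton was moved more than 25 mm (distance of carton from where it was at the start of the episode above 0.025 m).
It fails at once if the scissors were moved more than 25 mm (distance of scissors from where it was at the start of the episode above 0.025 m).
It fails at once if the dispenser was moved more than 25 mm (distance of dispenser from where it was at the start of the episode above 0.025 m).
It also fails if it takes over 72 s, if anything falls off the work surface, if the arm or the gripper's body presses on something with over 40 N, if the wrist force passes 120 N, or if a joint passes its speed limit or range.

## Robot

A 6-joint arm with a two-finger parallel gripper is mounted at the origin on the work surface. World frame = base frame: x ahead of the robot, y to its left, z up, the work surface at z = 0. Lengths are in m, angles in rad, forces in N, time in s.
With the tool pointing down it reaches from about 0.35 to 0.85 m from the base axis. Payload 8.1 kg.
Tool frame: the origin (TCP) lies at the centre of the arm's flange, where the gripper is bolted on; the fingertips stand 173 mm ahead of it and the grasp point (between the pads) lies 155 mm ahead of it; z points along the fingers, y is the direction in which the jaws open and shut (so a half turn about z gives the same grasp; the last joint's range is limited). The gripper opens to 85 mm and grips with 20 to 120 N. Pads are 22 mm wide; open, the fingers measure 114 mm over their backs; the gripper's body (76 mm by 85 mm) begins 54 mm behind the grasp point. The pads swing forward as they close: fully open they stand 13 mm farther back than shut.
Start: joints at [1.073, 0.13, 1.488, -0, 1.523, -0.085], TCP at [0.241, 0.55, 0.405] pointing down, gripper open.
Joint ranges: [-2.96, 2.96], [-0.89, 2.26], [0.02, 2.5], [-1.34, 4.48], [0, 2.73], [-2.66, 2.66]. Speed limits (rad/s): [2.39, 2.39, 2.79, 3.14, 3.14, 3.14].

## Interface

Orientations are given as a 3x3 rotation matrix whose columns are the frame's x, y, z axes.
In Python, from bench import manip, cams, job gives the robot as it stands.
- The arm moves only by the tool servo_tool, never from a script. Its argument "series" is text: rows parted by semicolons, each of 7 numbers parted by spaces: the shift along the tool's x, y, z in m, then the turn, a rotation vector about the tool's x, y, z in rad, then the gripper command: -1 is shut, 1 is fully open, values between are in proportion. A call has exactly 8 rows; each row is the pose to reach, as a shift and turn from the pose commanded when the call began, along the tool's axes at that moment; what a row does not reach only later rows make up. A row lasts 1/12 s, in which the tool goes at most 41.7 mm and 7.16 degrees, less where a joint would pass 70% of its speed; a pose out of reach is approached as far as the arm can. A call with a gripper value outside its range is refused whole. The fingers move at their own pace and stop on an object; "grip_force" is the grip in N (left out, the last holds). Time passes only in rows, so rows that repeat a pose let the fingers close, or fill a call up. It gives the time, the measured TCP pose, the force and the opening at its end, in the units of the state.
- manip.observe(): the state, without advancing time (a new reading comes with each control period).
- cams.read_camera(name): name is "side" or "top" or "wrist"; returns a dict with "frame" (420x560x3 uint8, red, green, blue), "depth" (420x560 float32, m along the optical axis (not along the pixel's ray), 0 where there is no reading), "fx", "fy", "cx", "cy" (pixels), "k1" (the pictures are not rectified: a ray, as slopes to the right and down, at radius r is drawn at 1 + k1 r^2 times it, then the intrinsics apply), "position" and "orientation" of the camera in the world. Camera axes: x right, y down, z forward; pixel columns grow to the right and rows downward; lengths in m; the calibration is good to about 2 mm. A picture is of the moment at which its call begins.
- job.sign_off(): hands the job in, once; it reports no verdict.
The state is a dict: "time": time; "q": joint angles; "joint_vel": joint speeds; "joint_efforts": joint torques, N m; "tool_pos": TCP position; "tool_rot": TCP orientation; "ft_force": force on the tool from outside, world axes, zero at the start; "moment": the same for the moment, N m; "width": finger opening in m.
Only numpy, scipy, OpenCV 4.12 (cv2) and the standard library are available. Lean on these libraries where they do the work, as an engineer would, in place of code of your own. Each camera call takes 0.05 s, during which the arm holds its last target.

## Working session

There is one attempt and no reset: what is moved stays moved. The work goes in short steps, Python scripts to look and compute and a tool call to move; the robot and the scene stay as the last step left them, time stands still between calls to the robot, and variables do not carry over. Pictures are saved under pics/ and viewed, and the job is handed in when it is done.

Besides the shell and the picture viewer there is one more tool, called after "Request:" in YAML: its name, and indented under it one key for each argument. servo_tool: Moves the arm, as the interface text tells. Its arguments: {"type":"object","properties":{"series":{"type":"string"},"grip_force":{"type":"number"}},"required":["series"]}

```bash
ls; mkdir -p pics; cat > h.py <<'E'
import numpy as np,cv2
from bench import manip,cams,job
def grab(n,tag):
    c=cams.read_camera(n); cv2.imwrite(f'pics/{tag}.png',c['frame'][:,:,::-1]); np.savez(f'pics/{tag}.npz',**{k:c[k] for k in c}); return c
def load(tag):
    return dict(np.load(f'pics/{tag}.npz'))
def ray(c,uv):
    K=np.array([[c['fx'],0,c['cx']],[0,c['fy'],c['cy']],[0,0,1]],float)
    p=cv2.undistortPoints(np.array(uv,float).reshape(-1,1,2),K,np.array([float(c['k1']),0,0,0]),P=None).reshape(-1,2)
    d=np.c_[p,np.ones(len(p))]@np.array(c['orientation']).T
    return np.array(c['position']),d
def onz(c,uv,z):
    o,d=ray(c,uv); return o+d*((z-o[2])/d[:,2])[:,None]
def onplane(c,uv,p,n):
    o,d=ray(c,uv); return o+d*(((p-o)@n)/(d@n))[:,None]
def proj(c,P):
    P=(np.atleast_2d(P)-c['position'])@np.array(c['orientation']); s=P[:,:2]/P[:,2:]
    s=s*(1+c['k1']*(s**2).sum(1))[:,None]; return s*[c['fx'],c['fy']]+[c['cx'],c['cy']]
def cloud(c):
    h,w=c['depth'].shape; v,u=np.mgrid[:h,:w]
    o,d=ray(c,np.c_[u.ravel(),v.ravel()]); P=o+d*c['depth'].reshape(-1,1); return P.reshape(h,w,3)
E
python3 - <<'E'
from h import *
for n in ['top','side','wrist']:
    c=grab(n,n+'0'); print(n,c['fx'],c['k1'],c['position'],np.round(c['orientation'],3).tolist())
s=manip.observe(); print(s)
E
```

```text
pics
top 516.9829386274505 -0.1396782947606489 [ 0.25433744 -0.09626847  1.36940837] [[-0.04, -0.976, 0.214], [-0.999, 0.039, -0.007], [-0.002, -0.215, -0.977]]
side 421.7856326319346 -0.038171381182123286 [0.44521598 0.55919552 0.78677401] [[-0.99, -0.103, 0.1], [-0.143, 0.718, -0.681], [-0.001, -0.689, -0.725]]
wrist 362.31326266899464 -0.011010004890825 [0.16815648 0.58053385 0.37205915] [[0.401, 0.873, 0.278], [0.916, -0.381, -0.125], [-0.003, 0.305, -0.952]]
{'time': 0.15, 'q': array([ 1.07256360e+00,  1.31012253e-01,  1.48904930e+00,  2.98519934e-05,
        1.52300813e+00, -8.53786470e-02]), 'joint_vel': array([-0.00029747, -0.00273272, -0.00271752,  0.0007972 , -0.00017949,
        0.00050699]), 'joint_efforts': array([ 7.29850071e-04, -5.70064545e+01, -5.01154876e+01, -2.80356953e-04,
        9.68348875e-03,  3.43181432e-05]), 'tool_pos': array([0.24061157, 0.54944574, 0.40385947]), 'tool_rot': array([[-9.15978788e-01,  4.01226026e-01, -7.32025301e-04],
       [ 4.01226664e-01,  9.15977902e-01, -1.28321299e-03],
       [ 1.55660550e-04, -1.46910395e-03, -9.99998909e-01]]), 'ft_force': array([ 0.49406957,  0.11701664, -0.53937108]), 'moment': array([ 0.01061222, -0.03527265,  0.02478483]), 'width': 0.08528504636618335}
```

View pics/top0.png

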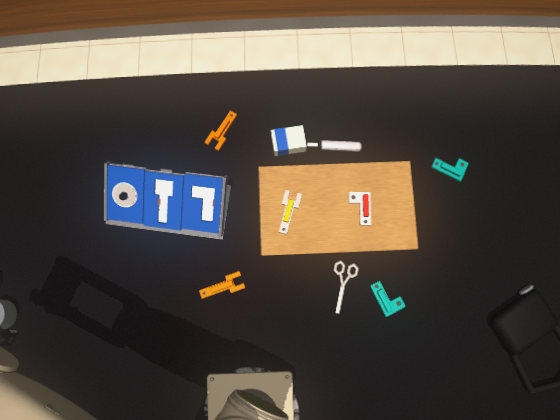

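View pics/side0.png

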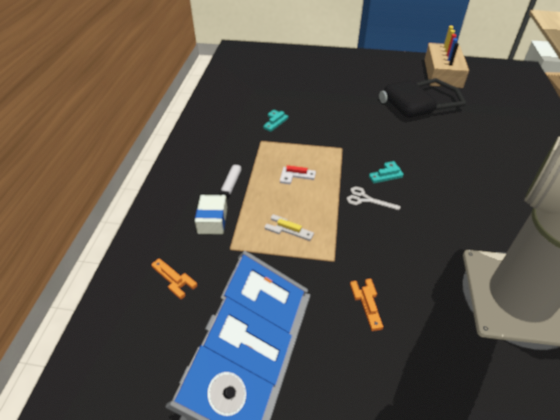

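View pics/wrist0.png

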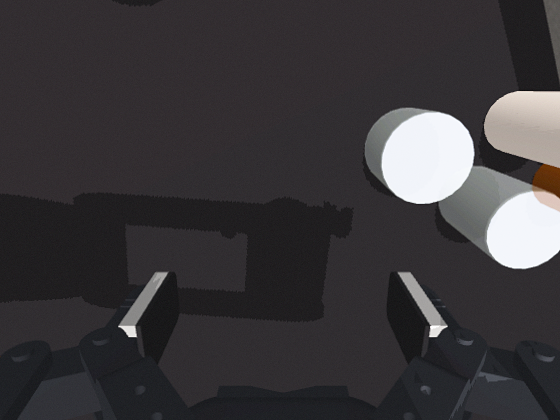

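```bash
python3 - <<'E'
from h import *
for n in ['top','side']:
    c=load(n+'0'); hsv=cv2.cvtColor(c['frame'],cv2.COLOR_RGB2HSV); P=cloud(c)
    H,S,V=[hsv[...,i].astype(int) for i in range(3)]
    print(n, 'depth valid',(c['depth']>0).mean())
    for nm,m in dict(yel=(H>24)&(H<35)&(S>170)&(V>120),red=((H<5)|(H>174))&(S>170)&(V>90),blue=(H>100)&(H<125)&(S>150)&(V>80)).items():
        nn,lab,st,ce=cv2.connectedComponentsWithStats(m.astype(np.uint8))
        for i in range(1,nn):
            if st[i,4]>25:
                r=cv2.minAreaRect(np.argwhere(lab==i)[:,::-1].astype(np.float32))
                z=P[lab==i]; z=z[c['depth'][lab==i]>0]
                print(nm,st[i].tolist(),ce[i].round(1),np.round(onz(c,[ce[i]],0.029),4),'depth med',np.median(z,0).round(4) if len(z) else None,r)
E
python3 - <<'E'
import sys; sys.path.insert(0,'.')
import os; os.chdir('.')
import cv2
a=cv2.imread('pics/top0.png'); 
cv2.imwrite('pics/top0c.png',cv2.resize(a[150:260,95:235],None,fx=5,fy=5,interpolation=cv2.INTER_CUBIC))
cv2.imwrite('pics/top0d.png',cv2.resize(a[150:265,250:425],None,fx=4.5,fy=4.5,interpolation=cv2.INTER_CUBIC))
a=cv2.imread('pics/side0.png'); 
cv2.imwrite('pics/side0c.png',cv2.resize(a[240:420,160:330],None,fx=3.3,fy=3.3,interpolation=cv2.INTER_CUBIC))
E
```

```text
top depth valid 0.9961267006802721
yel [284, 200, 9, 21, 97] [288.  209.9] [[ 0.5256 -0.1175  0.029 ]] depth med [ 0.5257 -0.1174  0.0286] ((287.9339599609375, 209.98114013671875), (4.53289794921875, 21.428245544433594), 15.945395469665527)
red [363, 195, 6, 21, 92] [365.4 204.9] [[ 0.5307 -0.3238  0.029 ]] depth med [ 0.5305 -0.3236  0.0287] ((365.4184875488281, 205.0323028564453), (20.19108772277832, 4.271191596984863), 86.8201675415039)
blue [275, 128, 13, 23, 215] [280.8 138.8] [[ 0.7244 -0.1061  0.029 ]] depth med [ 0.7188 -0.106   0.0454] ((280.7837829589844, 138.70269775390625), (22.029462814331055, 9.535140991210938), 80.53767395019531)
blue [107, 165, 115, 68, 4549] [162.9 199.4] [[0.5676 0.2161 0.029 ]] depth med [0.5541 0.2026 0.0634] ((162.35824584960938, 199.2227020263672), (117.63228607177734, 56.246402740478516), 6.613461017608643)
side depth valid 0.996016156462585
red [288, 166, 19, 7, 85] [296.6 169.1] [[ 0.5295 -0.3157  0.029 ]] depth med [ 0.5299 -0.318   0.027 ] ((296.79998779296875, 169.10000610351562), (18.23310661315918, 4.465250492095947), 7.125016689300537)
blue [363, 0, 105, 52, 4249] [410.6  22.4] [[ 0.1498 -1.3637  0.029 ]] depth med [ 0.1239 -1.5506 -0.0398] ((414.9999694824219, 25.499996185302734), (103.99998474121094, 50.99999237060547), 0.0)
blue [449, 38, 8, 22, 30] [452.8  46.4] [[-0.0027 -1.1521  0.029 ]] depth med [ 0.0545 -0.9367  0.1276] ((452.7178649902344, 48.55809020996094), (2.4477951526641846, 22.094572067260742), 14.931418418884277)
blue [195, 211, 28, 7, 165] [209.1 213.6] [[ 0.7237 -0.119   0.029 ]] depth med [ 0.7176 -0.1044  0.0461] ((208.5, 214.0), (6.0, 27.0), 90.0)
blue [176, 256, 127, 164, 8311] [243.1 346.4] [[0.5697 0.2093 0.029 ]] depth med [0.5581 0.2387 0.0675] ((246.56161499023438, 346.16436767578125), (84.91236114501953, 162.8728485107422), 24.443954467773438)
```

View pics/top0c.png

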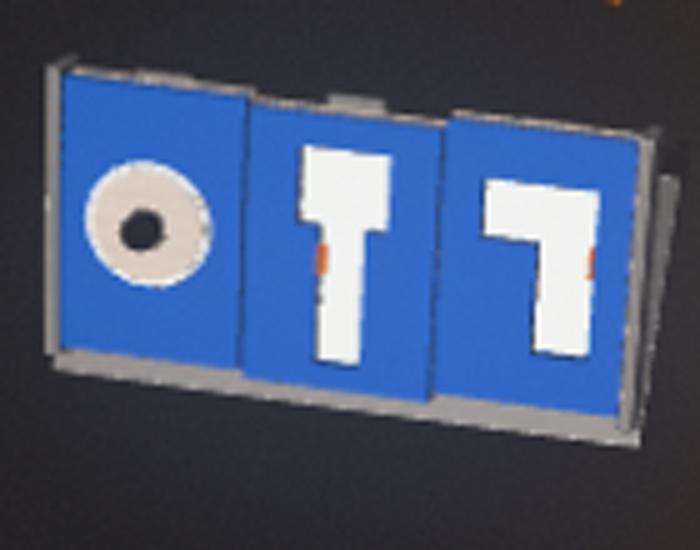

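View pics/top0d.png

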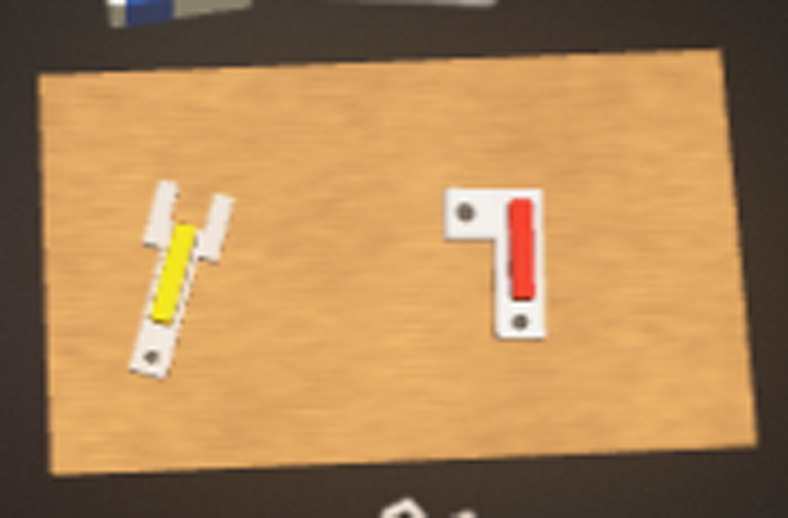

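View pics/side0c.png

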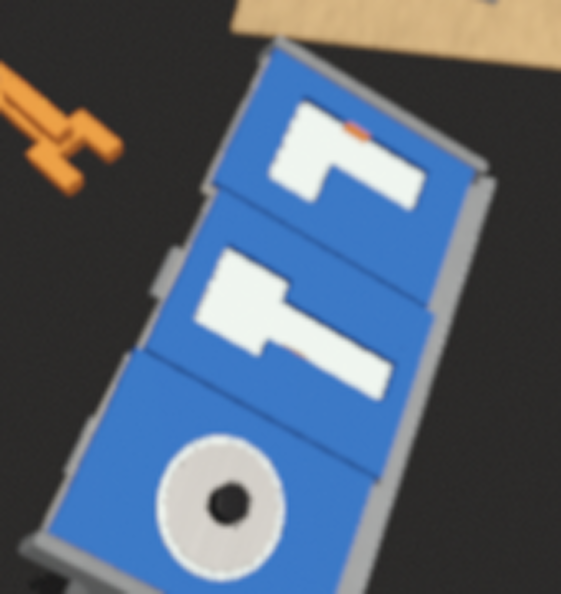

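```bash
python3 - <<'E'
from h import *
s=manip.observe()
R=s['tool_rot'];w=load('wrist0')
print('cam in tool',R.T@(w['position']-s['tool_pos']),(R.T@w['orientation']).round(3).tolist())
pl={}
for n in ['top','side']:
    c=load(n+'0'); hsv=cv2.cvtColor(c['frame'],cv2.COLOR_RGB2HSV); P=cloud(c)
    H,S,V=[hsv[...,i].astype(int) for i in range(3)]
    m=((H>100)&(H<125)&(S>150)&(V>80)).astype(np.uint8)
    nn,lab,st,ce=cv2.connectedComponentsWithStats(m); 
    i=[i for i in range(1,nn) if st[i,4]>4300 and st[i,1]>100][0]
    mm=cv2.erode((lab==i).astype(np.uint8),np.ones((5,5)))>0
    Q=P[mm]; 
    for _ in range(5):
        c0=Q.mean(0); nrm=np.linalg.svd(Q-c0,full_matrices=False)[2][2]; nrm*=np.sign(nrm[2]); r=(Q-c0)@nrm; Q=Q[abs(r)<max(2.5*r.std(),.001)]
    tilt=np.degrees(np.arccos(nrm[2])); yaw=np.degrees(np.arctan2(-nrm[1],-nrm[0]))
    print(n,c0,nrm.round(4),'tilt',tilt,'uphill yaw',yaw,'rms',r.std())
    # pockets
    hull=np.zeros_like(m); cc,_=cv2.findContours((lab==i).astype(np.uint8),cv2.RETR_CCOMP,cv2.CHAIN_APPROX_NONE)
    for k in cc:
        a=cv2.contourArea(k)
        if 150<a<2500:
            rr=cv2.minAreaRect(onplane(c,k.reshape(-1,2),c0,nrm)[:,:2].astype(np.float32)); print(a,k.reshape(-1,2).mean(0),rr, onplane(c,[k.reshape(-1,2).mean(0)],c0,nrm))
E
```

```text
cam in tool [ 0.07883576 -0.00054813  0.03181344] [[0.001, -0.952, -0.305], [1.0, 0.001, -0.002], [0.002, -0.305, 0.952]]
top [0.5579633  0.2118524  0.06426608] [-0.4933  0.0866  0.8655] tilt 30.05522510499644 uphill yaw -9.951989804606596 rms 0.002404887108552001
602.0 [204.34545455 201.16363636] ((0.5444287657737732, 0.1048736721277237), (0.0662926509976387, 0.08466513454914093), 80.44132995605469) [[0.54880783 0.09807174 0.07042636]]
560.5 [124.26666667 194.33333333] ((0.5769358277320862, 0.31160393357276917), (0.06745853275060654, 0.07061782479286194), 35.74492263793945) [[0.57697622 0.31122829 0.06516436]]
617.5 [162.95798319 198.69747899] ((0.5553920865058899, 0.2096017450094223), (0.054791342467069626, 0.10690774023532867), 78.83687591552734) [[0.56071591 0.20730899 0.06628922]]
side [0.56154495 0.22854721 0.06649179] [-0.4947  0.0841  0.865 ] tilt 30.118724464036678 uphill yaw -9.651782755623994 rms 0.001212448936892716
1530.5 [226.344 393.344] ((0.5741187930107117, 0.3119024634361267), (0.07339344918727875, 0.06586149334907532), 61.70703125) [[0.57462873 0.31301687 0.06575876]]
1244.0 [247.37012987 339.31168831] ((0.5532694458961487, 0.2119147628545761), (0.05351975932717323, 0.1083560362458229), 80.85675048828125) [[0.55868773 0.21201261 0.06646592]]
973.5 [263.66141732 288.92913386] ((0.5424448847770691, 0.10687559098005295), (0.07118619978427887, 0.08688584715127945), 80.09466552734375) [[0.54710759 0.10310265 0.070436  ]]
```

```bash
cat >> h.py <<'E'
from scipy.spatial.transform import Rotation as Ro
PSI=np.radians(-9.8)
def slope(psi=None):
    p=PSI if psi is None else psi
    c,s=np.cos(p),np.sin(p); k=np.radians(30)
    u=np.array([np.cos(k)*c,np.cos(k)*s,np.sin(k)]); v=np.array([-s,c,0]); return u,v,np.cross(u,v)
def delta(pos,R,s=None):
    s=s or manip.observe(); T=s['tool_rot']
    d=T.T@(np.array(pos)-s['tool_pos']); r=Ro.from_matrix(T.T@R).as_rotvec()
    print('shift',d.round(4),'rot',r.round(4),'|d|',np.linalg.norm(d).round(3),'deg',np.degrees(np.linalg.norm(r)).round(1)); return d,r
def down(yaw): # tool x yaw
    c,s=np.cos(yaw),np.sin(yaw); x=np.array([c,s,0]); z=np.array([0,0,-1.]); return np.c_[x,np.cross(z,x),z]
E
python3 - <<'E'
from h import *
u,v,n=slope(); R=np.c_[-u,v,-n]
M=np.array([.551,.157,.067]); delta(M+.28*n,R)
E
```

```text
shift [-0.3059 -0.2683  0.0947] rot [-0.0647 -0.5214 -0.2359] |d| 0.418 deg 33.0
```

Request:
servo_tool:
  series: "-0.038 -0.033 0.012 -0.008 -0.065 -0.03 1; -0.076 -0.067 0.024 -0.016 -0.13 -0.059 1; -0.104 -0.091 0.032 -0.022 -0.18 -0.08 1; -0.132 -0.116 0.041 -0.028 -0.225 -0.102 1; -0.16 -0.14 0.05 -0.034 -0.27 -0.123 1; -0.188 -0.165 0.058 -0.04 -0.32 -0.145 1; -0.216 -0.19 0.067 -0.046 -0.37 -0.167 1; -0.245 -0.215 0.076 -0.052 -0.417 -0.189 1"

```text
time: 0.82
tool_pos: [0.3784, 0.2539, 0.3284]
tool_rot: [[-0.89, 0.215, 0.402], [0.2, 0.977, -0.079], [-0.41, 0.01, -0.912]]
ft_force: [1.3, 0.3, -0.3]
width: 0.0854
```

```bash
python3 - <<'E'
from h import *
u,v,n=slope(); R=np.c_[-u,v,-n]
M=np.array([.551,.157,.067]); delta(M+.28*n,R)
E
```

```text
shift [-0.0377 -0.0641  0.0369] rot [-0.0115 -0.1013 -0.0455] |d| 0.083 deg 6.4
```

Request:
servo_tool:
  series: "-0.013 -0.021 0.012 -0.004 -0.034 -0.015 1; -0.025 -0.042 0.024 -0.008 -0.068 -0.03 1; -0.034 -0.059 0.033 -0.011 -0.09 -0.042 1; -0.038 -0.064 0.037 -0.012 -0.101 -0.045 1; -0.038 -0.064 0.037 -0.012 -0.101 -0.045 1; -0.038 -0.064 0.037 -0.012 -0.101 -0.045 1; -0.038 -0.064 0.037 -0.012 -0.101 -0.045 1; -0.038 -0.064 0.037 -0.012 -0.101 -0.045 1"

```text
time: 1.48
tool_pos: [0.4129, 0.1836, 0.3104]
tool_rot: [[-0.854, 0.171, 0.491], [0.149, 0.985, -0.083], [-0.498, 0.002, -0.867]]
ft_force: [-0.4, -0.4, -0.3]
width: 0.0855
```

```bash
python3 - <<'E'
from h import *
u,v,n=slope(); R=np.c_[-u,v,-n]
M=np.array([.551,.157,.067]); delta(M+.28*n,R); print(manip.observe()['q'])
grab('wrist','w1');grab('top','top1')
E
```

```text
shift [-0.     -0.0027  0.0011] rot [ 0.0017 -0.0029 -0.0019] |d| 0.003 deg 0.2
[ 0.4222608  -0.43441068  2.21681532 -0.34872413  0.94421202 -0.8298384 ]
```

View pics/w1.png

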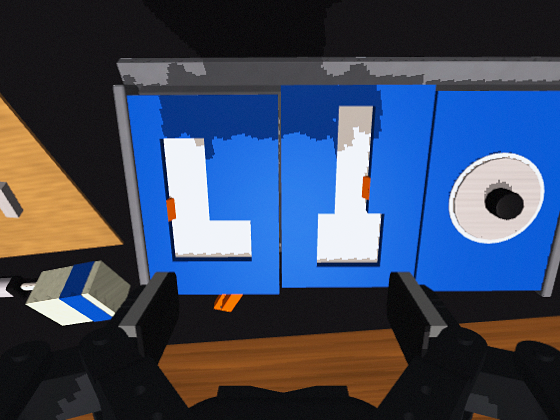

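```bash
cat >> h.py <<'E'
def planefit(c,lo=100,hi=125):
    hsv=cv2.cvtColor(c['frame'],cv2.COLOR_RGB2HSV); H,S,V=[hsv[...,i].astype(int) for i in range(3)]
    P=cloud(c); m=((H>lo)&(H<hi)&(S>150)&(V>60)); m=cv2.erode(m.astype(np.uint8),np.ones((7,7)))>0
    m&=(c['depth']>0); Q=P[m]; med=np.median(Q,0); Q=Q[np.linalg.norm(Q-med,axis=1)<.25]
    u,v,n=slope(); d0=np.median(Q@n); Q=Q[abs(Q@n-d0)<.006]
    for _ in range(4):
        c0=Q.mean(0); nr=np.linalg.svd(Q-c0,full_matrices=False)[2][2]; nr*=np.sign(nr[2]); r=(Q-c0)@nr; Q=Q[abs(r)<3*r.std()]
    return c0,nr,r.std()
E
python3 - <<'E'
from h import *
c=load('w1'); c0,nr,rs=planefit(c); print(c0,nr,rs,'tilt',np.degrees(np.arccos(nr[2])),'yaw',np.degrees(np.arctan2(-nr[1],-nr[0])))
u,v,n=slope(); M=np.array([.551,.157,.067])
for k,P0 in dict(wrist=c0,top=[.5579633,.2118524,.06426608],side=[.56154,.228547,.06649]).items(): print(k,'height of M-plane',(np.array(P0)-M)@n)
# rectified
O=M+n*((c0-M)@n)
# grid: columns = v (left = +v?), rows = u
s=0.0004; gu=np.arange(.09,-.09,-s); gv=np.arange(.10,-.12,-s)
G=O+gu[:,None,None]*u+gv[None,:,None]*v
px=proj(c,G.reshape(-1,3)).reshape(len(gu),len(gv),2).astype(np.float32)
im=cv2.remap(c['frame'],px[...,0],px[...,1],cv2.INTER_LINEAR)
cv2.imwrite('pics/w1r.png',im[:,:,::-1]); np.savez('pics/w1r.npz',im=im,O=O,s=s); print(im.shape,O)
E
```

```text
[0.54674341 0.20922332 0.05936548] [-0.49088156  0.084953    0.86707455] 0.0006549781304893137 tilt 29.87955710510661 yaw -9.818476862719331
wrist height of M-plane -6.999942804267053e-05
top height of M-plane -0.0011302898156419574
side height of M-plane 0.00045421693747800274
(450, 550, 3) [0.55103449 0.15699404 0.06693938]
```

View pics/w1r.png

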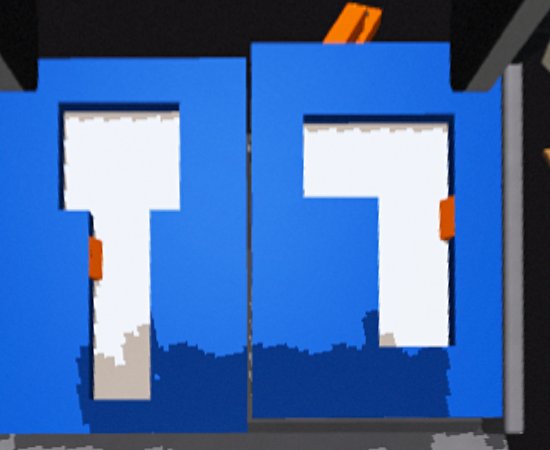

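```bash
python3 - <<'E'
from h import *
delta([.528,-.22,.30],down(np.radians(165)))
E
```

```text
shift [-0.1534 -0.3779  0.0989] rot [0.0256 0.5204 0.0875] |d| 0.42 deg 30.3
```

Request:
servo_tool:
  series: "-0.015 -0.037 0.01 0.0025 0.052 0.009 1; -0.03 -0.074 0.019 0.005 0.104 0.0175 1; -0.045 -0.111 0.029 0.0075 0.155 0.026 1; -0.06 -0.148 0.039 0.01 0.207 0.035 1; -0.075 -0.185 0.048 0.0125 0.26 0.044 1; -0.09 -0.222 0.058 0.015 0.31 0.0525 1; -0.105 -0.26 0.068 0.0175 0.365 0.061 1; -0.12 -0.296 0.077 0.02 0.415 0.07 1"

```text
time: 2.25
tool_pos: [0.5028, -0.1354, 0.3024]
tool_rot: [[-0.965, 0.243, 0.101], [0.242, 0.97, -0.02], [-0.103, 0.005, -0.995]]
ft_force: [0.0, 0.1, 0.8]
width: 0.0857
```

```bash
python3 - <<'E'
from h import *
delta([.528,-.22,.30],down(np.radians(165)))
E
```

```text
shift [-0.0445 -0.076   0.0067] rot [0.0058 0.1032 0.0164] |d| 0.088 deg 6.0
```

Request:
servo_tool:
  series: "-0.016 -0.028 0.002 0.002 0.035 0.006 1; -0.032 -0.055 0.005 0.004 0.07 0.011 1; -0.0445 -0.076 0.0065 0.006 0.103 0.016 1; -0.0445 -0.076 0.0065 0.006 0.103 0.016 1; -0.0445 -0.076 0.0065 0.006 0.103 0.016 1; -0.0445 -0.076 0.0065 0.006 0.103 0.016 1; -0.0445 -0.076 0.0065 0.006 0.103 0.016 1; -0.0445 -0.076 0.0065 0.006 0.103 0.016 1"

```text
time: 2.92
tool_pos: [0.5275, -0.2169, 0.3004]
tool_rot: [[-0.966, 0.257, 0.002], [0.257, 0.966, -0.001], [-0.003, -0.001, -1.0]]
ft_force: [0.4, 0.4, 1.1]
width: 0.0853
```

```bash
python3 - <<'E'
from h import *
s=manip.observe(); print(s['tool_pos'],s['tool_rot'][:,2],s['q'])
c=grab('wrist','w2')
hsv=cv2.cvtColor(c['frame'],cv2.COLOR_RGB2HSV); H,S,V=[hsv[...,i].astype(int) for i in range(3)]
P=cloud(c)
for nm,m in dict(yel=(H>24)&(H<35)&(S>170)&(V>180),red=((H<8)|(H>174))&(S>150)&(V>150)).items():
    nn,lab,st,ce=cv2.connectedComponentsWithStats(m.astype(np.uint8))
    for i in range(1,nn):
        if st[i,4]>300:
            k=cv2.findContours((lab==i).astype(np.uint8),cv2.RETR_EXTERNAL,cv2.CHAIN_APPROX_NONE)[0][0].reshape(-1,2)
            Q=onz(c,k,.029)[:,:2]; r=cv2.minAreaRect(Q.astype(np.float32)*1000)
            print(nm,ce[i],st[i],r,'depth z',np.median(P[lab==i][:,2]))
E
```

```text
[ 0.52746782 -0.21690319  0.30042978] [ 0.00247147 -0.00137387 -0.999996  ] [-4.80006296e-01  1.22327546e-01  1.69082928e+00 -7.97075339e-05
  1.32560922e+00 -1.79087348e+00]
yel [425.40545939 161.75965379] [ 411  120   30   86 1502] ((522.322265625, -117.53534698486328), (11.989117622375488, 57.86735153198242), 73.1727523803711) depth z 0.027933468579152257
red [140.25365104 240.85933897] [ 120  205   41   77 1301] ((528.7449340820312, -323.4173889160156), (13.32665729522705, 58.93624496459961), 87.05638122558594) depth z 0.02800139352569575
```

View pics/w2.png

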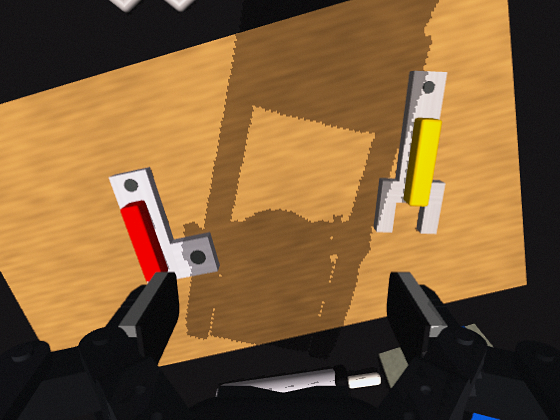

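```bash
python3 - <<'E'
from h import *
delta([.524,-.1175,.25],down(np.radians(163.2)))
E
```

```text
shift [0.0291 0.0953 0.0504] rot [-0.0008  0.003   0.0332] |d| 0.112 deg 1.9
```

Request:
servo_tool:
  series: "0.01 0.033 0.017 0 0.001 0.011 1; 0.02 0.065 0.034 0 0.002 0.022 1; 0.029 0.095 0.05 0 0.003 0.033 1; 0.029 0.095 0.05 0 0.003 0.033 1; 0.029 0.095 0.05 0 0.003 0.033 1; 0.029 0.095 0.05 0 0.003 0.033 1; 0.029 0.095 0.05 0 0.003 0.033 1; 0.029 0.095 0.05 0 0.003 0.033 1"

```text
time: 3.63
tool_pos: [0.5246, -0.1199, 0.2513]
tool_rot: [[-0.957, 0.291, 0.001], [0.291, 0.957, -0.001], [-0.002, -0.001, -1.0]]
ft_force: [0.5, 0.1, 0.5]
width: 0.0851
```

```bash
cat >> h.py <<'E'
def rib(c,col,z=.029):
    hsv=cv2.cvtColor(c['frame'],cv2.COLOR_RGB2HSV); H,S,V=[hsv[...,i].astype(int) for i in range(3)]
    m=(H>24)&(H<35)&(S>150)&(V>160) if col=='y' else ((H<8)|(H>174))&(S>140)&(V>130)
    nn,lab,st,ce=cv2.connectedComponentsWithStats(m.astype(np.uint8)); i=1+np.argmax(st[1:,4])
    return (lab==i),st[i],ce[i]
E
python3 - <<'E'
from h import *
s=manip.observe(); print(s['tool_pos'])
c=grab('wrist','w3'); m,st,ce=rib(c,'y'); print(st,ce)
k=cv2.findContours(m.astype(np.uint8),cv2.RETR_EXTERNAL,cv2.CHAIN_APPROX_NONE)[0][0].reshape(-1,2)
print(cv2.minAreaRect(onz(c,k,.029)[:,:2].astype(np.float32)*1000))
delta([.524,-.1175,.189],down(np.radians(163.2)))
E
```

```text
[ 0.52464937 -0.11994239  0.25125145]
[ 277  179   24   54 1172] [288.46587031 203.74914676]
((509.18585205078125, -112.75963592529297), (12.734152793884277, 30.773517608642578), 72.84126281738281)
shift [0.0013 0.0022 0.0621] rot [-0.001   0.0012 -0.0024] |d| 0.062 deg 0.2
```

View pics/w3.png

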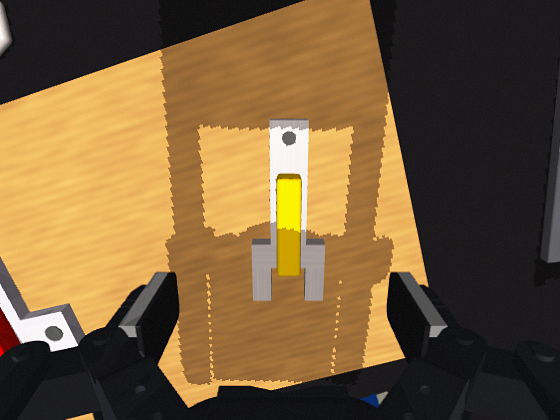

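```bash
sed -i 's/(S>150)&(V>160)/(S>150)\&(V>90)/; s/(S>140)&(V>130)/(S>140)\&(V>70)/' h.py; python3 - <<'E'
from h import *
c=load('w3'); m,st,ce=rib(c,'y'); print(st,ce)
k=cv2.findContours(m.astype(np.uint8),cv2.RETR_EXTERNAL,cv2.CHAIN_APPROX_NONE)[0][0].reshape(-1,2)
r=cv2.minAreaRect(onz(c,k,.029)[:,:2].astype(np.float32)*1000); print(r)
delta([r[0][0]/1000,r[0][1]/1000,.189],down(np.radians(r[2]+90)))
E
```

```text
[ 277  179   24   54 1172] [288.46587031 203.74914676]
((509.18585205078125, -112.75963592529297), (12.734152793884277, 30.773517608642578), 72.84126281738281)
shift [0.0169 0.0025 0.0621] rot [-0.001   0.0012  0.0038] |d| 0.064 deg 0.2
```

```bash
sed -i 's/m=(H>24)/m=(H>21)/; s/(S>150)&(V>90)/(S>215)\&(V>90)/' h.py; python3 - <<'E'
from h import *
c=load('w3'); hsv=cv2.cvtColor(c['frame'],cv2.COLOR_RGB2HSV); print(hsv[255,289],hsv[200,289],hsv[350,230])
m,st,ce=rib(c,'y'); print(st,ce)
k=cv2.findContours(m.astype(np.uint8),cv2.RETR_EXTERNAL,cv2.CHAIN_APPROX_NONE)[0][0].reshape(-1,2)
r=cv2.minAreaRect(onz(c,k,.029)[:,:2].astype(np.float32)*1000); print(r)
delta([r[0][0]/1000,r[0][1]/1000,.189],down(np.radians(r[2]+90)))
E
```

```text
[ 24 255 204] [ 29 255 251] [ 16 163 153]
[ 277  174   24  102 2399] [288.32430179 224.13422259]
((520.9817504882812, -116.20579528808594), (13.109790802001953, 60.88456344604492), 72.8402328491211)
shift [0.0046 0.0026 0.0621] rot [-0.001   0.0012  0.0038] |d| 0.062 deg 0.2
```

Request:
servo_tool:
  series: "0.0025 0.0015 0.03 0 0 0.002 1; 0.0046 0.0026 0.062 0 0 0.004 0.4; 0.0046 0.0026 0.062 0 0 0.004 -0.2; 0.0046 0.0026 0.062 0 0 0.004 -1; 0.0046 0.0026 0.062 0 0 0.004 -1; 0.0046 0.0026 0.062 0 0 0.004 -1; 0.0046 0.0026 0.062 0 0 0.004 -1; 0.0046 0.0026 0.062 0 0 0.004 -1"
  grip_force: 60

```text
time: 4.35
tool_pos: [0.5218, -0.1157, 0.1906]
tool_rot: [[-0.956, 0.294, 0.003], [0.294, 0.956, -0.002], [-0.003, -0.001, -1.0]]
ft_force: [-1.1, -0.3, 7.4]
width: 0.0119
```

```bash
python3 - <<'E'
from h import *
s=manip.observe(); print(s['tool_pos'],s['width'],s['ft_force'])
E
```

```text
[ 0.52177073 -0.11571106  0.19062046] 0.011920129503643292 [-1.08707702 -0.25281726  7.37271417]
```

Request:
servo_tool:
  series: "0 0 0 0 0 0 -1; 0 0 -0.01 0 0 0 -1; 0 0 -0.03 0 0 0 -1; 0 0 -0.06 0 0 0 -1; 0 0 -0.09 0 0 0 -1; 0 0 -0.1 0 0 0 -1; 0 0 -0.1 0 0 0 -1; 0 0 -0.1 0 0 0 -1"

```text
time: 5.02
tool_pos: [0.5207, -0.1151, 0.2885]
tool_rot: [[-0.956, 0.294, 0.001], [0.294, 0.956, -0.001], [-0.001, -0.001, -1.0]]
ft_force: [-0.3, -0.1, -2.3]
width: 0.0119
```

```bash
python3 - <<'E'
from h import *
s=manip.observe(); print(s['tool_pos'],s['width'],s['ft_force'],s['moment'])
c=grab('wrist','w4'); m,st,ce=rib(c,'y'); print(st,ce)
# intended pregrasp above pocket: rack pose 60mm out
u,v,n=slope(); R=np.c_[-u,v,-n]; O=np.array([.55103,.15699,.06694]); S=O-.0084*u+.0519*v; print(S)
delta(S+(.185+.04)*n,R)
E
```

```text
[ 0.52065285 -0.11514919  0.28851312] 0.01191519658634014 [-0.32590738 -0.05374409 -2.33435002] [-0.04114639  0.01188257 -0.03142282]
[ 265  215   35  137 4320] [282.45324074 281.63773148]
[0.55269541 0.20937088 0.06274   ]
shift [0.1757 0.3053 0.0295] rot [-0.034  -0.5249 -0.1244] |d| 0.354 deg 31.0
```

View pics/w4.png

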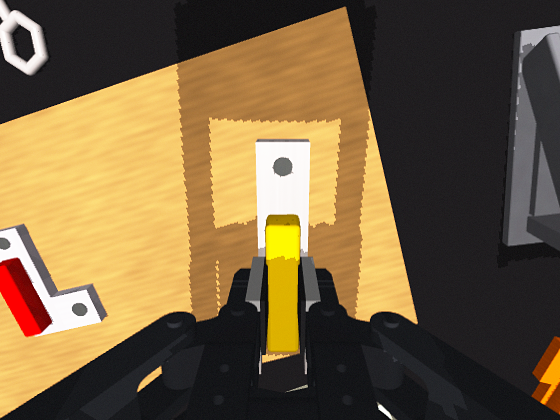

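```bash
cat >> h.py <<'E'
def totool(c_state,P): return (np.atleast_2d(P)-c_state['tool_pos'])@c_state['tool_rot']
def rimg(c,O,ax,ay,x0,x1,y0,y1,s): # rows along ax from x1 down to x0 ; cols along ay y0->y1
    gx=np.arange(x1,x0,-s); gy=np.arange(y0,y1,s)
    G=O+gx[:,None,None]*ax+gy[None,:,None]*ay
    px=proj(c,G.reshape(-1,3)).reshape(len(gx),len(gy),2).astype(np.float32)
    return cv2.remap(c['frame'],px[...,0],px[...,1],cv2.INTER_LINEAR)
E
python3 - <<'E'
from h import *
s=manip.observe(); c=load('w4'); P=cloud(c); T=totool(s,P.reshape(-1,3)).reshape(P.shape)
print('plate z tool', T[180:205:8,270:300:10,2].round(4).tolist(), 'rib top z',T[225:250:8,275:292:8,2].round(4).tolist())
zp=np.median(T[175:210,265:302,2]); print(zp)
R=s['tool_rot']; O=s['tool_pos']+R[:,2]*zp
im=rimg(c,O,R[:,0],R[:,1],-.02,.08,-.04,.04,.0002); cv2.imwrite('pics/w4r.png',im[:,:,::-1])
g=im[:,:,2].astype(int)
print('col profile at col 200 rows',[(r,g[r,190]) for r in range(70,130,3)])
for row in (150,200,240): 
    gg=g[row]; print(row,gg[120:290:4].tolist())
E
```

```text
plate z tool [[0.1767, 0.1765, 0.1777], [0.1768, 0.1771, 0.1763], [0.1774, 0.1775, 0.1779], [0.1781, 0.1775, 0.1774]] rib top z [[0.1633, 0.1626, 0.1628], [0.1613, 0.1613, 0.1614], [0.1607, 0.1622, 0.1609], [0.1611, 0.1607, 0.1609]]
0.17696476430893615
col profile at col 200 rows [(70, np.int64(63)), (73, np.int64(75)), (76, np.int64(106)), (79, np.int64(107)), (82, np.int64(111)), (85, np.int64(116)), (88, np.int64(112)), (91, np.int64(108)), (94, np.int64(106)), (97, np.int64(105)), (100, np.int64(103)), (103, np.int64(101)), (106, np.int64(109)), (109, np.int64(110)), (112, np.int64(183)), (115, np.int64(253)), (118, np.int64(250)), (121, np.int64(250)), (124, np.int64(250)), (127, np.int64(250))]
150 [111, 112, 110, 110, 112, 113, 252, 249, 250, 251, 251, 250, 250, 250, 251, 219, 91, 109, 108, 110, 108, 109, 103, 225, 251, 248, 249, 250, 249, 250, 249, 249, 252, 159, 109, 110, 107, 107, 107, 109, 110, 112, 112]
200 [115, 112, 115, 117, 116, 151, 250, 247, 249, 249, 248, 248, 248, 248, 247, 248, 249, 248, 248, 248, 247, 248, 248, 248, 246, 246, 246, 247, 248, 248, 247, 247, 250, 149, 109, 109, 106, 105, 106, 109, 109, 109, 110]
240 [109, 111, 108, 110, 109, 112, 250, 246, 248, 249, 249, 248, 247, 247, 246, 247, 249, 247, 247, 247, 246, 247, 247, 247, 246, 245, 246, 247, 246, 248, 246, 247, 248, 162, 113, 113, 113, 115, 113, 113, 109, 110, 108]
```

View pics/w4r.png

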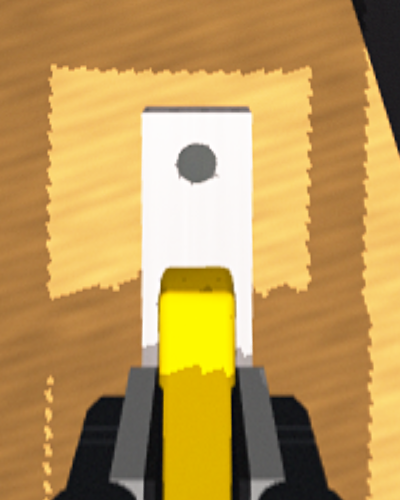

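```bash
cat >> h.py <<'E'
O_=np.array([.55103,.15699,.06694])
def tgt(su,sv,h,off): # TCP for part mid at (su,sv,h) in slope coords, off = mid in tool
    u,v,n=slope(); R=np.c_[-u,v,-n]; return O_+su*u+sv*v+h*n-R@np.array(off),R
E
python3 - <<'E'
from h import *
p,R=tgt(-.0084,.0519,.09,(-.0024,-.0006,.169)); print(p)
delta(p,R)
E
```

```text
[0.42313908 0.23235803 0.28584058]
shift [0.1948 0.3035 0.0013] rot [-0.034  -0.5249 -0.1244] |d| 0.361 deg 31.0
```

Request:
servo_tool:
  series: "0.02 0.033 -0.015 -0.007 -0.105 -0.025 -1; 0.041 0.065 -0.02 -0.014 -0.21 -0.05 -1; 0.062 0.097 -0.02 -0.02 -0.315 -0.075 -1; 0.083 0.13 -0.02 -0.027 -0.42 -0.1 -1; 0.104 0.163 -0.02 -0.034 -0.525 -0.124 -1; 0.125 0.196 -0.018 -0.034 -0.525 -0.124 -1; 0.146 0.229 -0.013 -0.034 -0.525 -0.124 -1; 0.168 0.262 -0.006 -0.034 -0.525 -0.124 -1"

```text
time: 5.73
tool_pos: [0.4352, 0.186, 0.292]
tool_rot: [[-0.853, 0.17, 0.493], [0.147, 0.985, -0.086], [-0.5, -0.001, -0.866]]
ft_force: [0.5, 0.7, -1.3]
width: 0.0121
```

```bash
python3 - <<'E'
from h import *
p,R=tgt(-.0084,.0519,.05,(-.0024,-.0006,.169)); print(p)
delta(p,R)
E
```

```text
[0.44284724 0.22895384 0.25119956]
shift [0.0203 0.0437 0.0354] rot [-0.001   0.0002  0.0003] |d| 0.06 deg 0.1
```

Request:
servo_tool:
  series: "0.008 0.018 0.005 0 0 0 -1; 0.015 0.034 0.015 0 0 0 -1; 0.02 0.0437 0.027 0 0 0 -1; 0.02 0.0437 0.0354 0 0 0 -1; 0.02 0.0437 0.0354 0 0 0 -1; 0.02 0.0437 0.0354 0 0 0 -1; 0.02 0.0437 0.0354 0 0 0 -1; 0.02 0.0437 0.0354 0 0 0 -1"

```text
time: 6.4
tool_pos: [0.4452, 0.227, 0.2539]
tool_rot: [[-0.852, 0.172, 0.494], [0.149, 0.985, -0.086], [-0.502, 0.0, -0.865]]
ft_force: [-0.4, 0.6, -1.5]
width: 0.0121
```

```bash
python3 - <<'E'
from h import *
p,R=tgt(-.0084,.0519,.05,(-.0024,-.0006,.169))
delta(p,R); s=manip.observe(); print(s['ft_force'],s['moment'],s['width'])
c=grab('wrist','w5'); u,v,n=slope()
im=rimg(c,O_,u,-v,-.09,.02,-.10,.0,.00025); cv2.imwrite('pics/w5r.png',im[:,:,::-1])
E
```

```text
shift [0.0037 0.0015 0.001 ] rot [-0.0005  0.002  -0.0015] |d| 0.004 deg 0.1
[-0.4476835   0.59441368 -1.49675435] [0.0556951  0.34103734 0.02173649] 0.012140988693149203
```

View pics/w5.png

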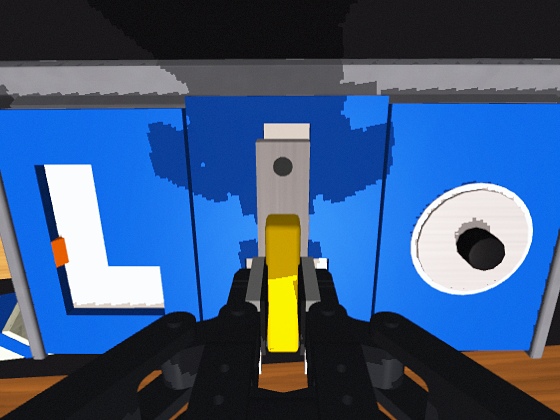

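View pics/w5r.png

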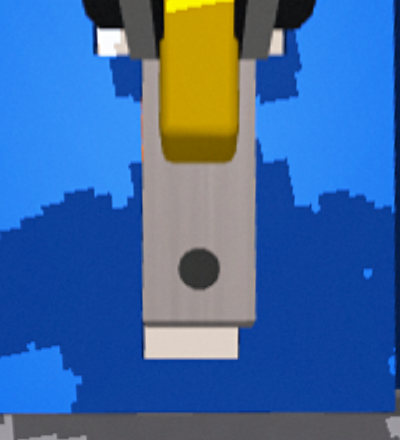

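```bash
python3 - <<'E'
from h import *
c=load('w5');s=manip.observe()
R=s['tool_rot']; O=s['tool_pos']+R[:,2]*.177
im=rimg(c,O,R[:,0],R[:,1],-.02,.08,-.04,.04,.0002); cv2.imwrite('pics/w5t.png',im[:,:,::-1])
g=im[:,:,0].astype(int); print([ (r,g[r,180]) for r in range(104,122,2)]); print([(k,g[200,k]) for k in list(range(136,150,2))+list(range(244,258,2))])
p,R=tgt(-.0082,.0521,.024,(-.0024,-.0006,.169)); delta(p,R)
E
```

```text
[(104, np.int64(149)), (106, np.int64(160)), (108, np.int64(159)), (110, np.int64(158)), (112, np.int64(159)), (114, np.int64(159)), (116, np.int64(159)), (118, np.int64(158)), (120, np.int64(158))]
[(136, np.int64(14)), (138, np.int64(12)), (140, np.int64(18)), (142, np.int64(78)), (144, np.int64(168)), (146, np.int64(162)), (148, np.int64(159)), (244, np.int64(162)), (246, np.int64(162)), (248, np.int64(164)), (250, np.int64(145)), (252, np.int64(33)), (254, np.int64(4)), (256, np.int64(9))]
shift [0.0037 0.0016 0.0271] rot [-0.0002  0.0024 -0.0016] |d| 0.027 deg 0.2
```

```bash
python3 - <<'E'
from h import *
for t in('w4','w5'):
    c=load(t); # use camera pose + nominal cam-in-tool to get tool pose at shot
    Rct=np.array([[.001,-.952,-.305],[1,.001,-.002],[.002,-.305,.952]]); R=c['orientation']@Rct.T
    pos=c['position']-R@np.array([.07884,-.00055,.03181]); 
    im=rimg(c,pos+R[:,2]*.177,R[:,0],R[:,1],-.02,.08,-.04,.04,.0002); g=im[:,:,0].astype(int)
    print(t,pos,[(r,g[r,180]) for r in range(84,118,2)])
    P=cloud(c); T=(P-pos)@R; print(np.median(T[160:165,262:275,2]),np.median(T[195:205,262:300,2]))
print(manip.observe()['tool_pos'],manip.observe()['tool_rot'])
E
```

```text
w4 [ 0.52060533 -0.11508877  0.28864415] [(84, np.int64(248)), (86, np.int64(247)), (88, np.int64(245)), (90, np.int64(244)), (92, np.int64(244)), (94, np.int64(245)), (96, np.int64(247)), (98, np.int64(238)), (100, np.int64(164)), (102, np.int64(122)), (104, np.int64(137)), (106, np.int64(221)), (108, np.int64(252)), (110, np.int64(254)), (112, np.int64(253)), (114, np.int64(253)), (116, np.int64(253))]
0.17836461818944538 0.17842329843612642
w5 [0.44460932 0.2272667  0.25404112] [(84, np.int64(221)), (86, np.int64(222)), (88, np.int64(221)), (90, np.int64(222)), (92, np.int64(223)), (94, np.int64(222)), (96, np.int64(223)), (98, np.int64(202)), (100, np.int64(129)), (102, np.int64(90)), (104, np.int64(100)), (106, np.int64(134)), (108, np.int64(156)), (110, np.int64(160)), (112, np.int64(158)), (114, np.int64(159)), (116, np.int64(159))]
0.178296257196848 0.17844354226776196
[0.44528968 0.22713903 0.25410348] [[-8.51929924e-01  1.71667971e-01  4.94717609e-01]
 [ 1.48747402e-01  9.85154695e-01 -8.56996867e-02]
 [-5.02085266e-01  5.77831685e-04 -8.64817930e-01]]
```

View pics/w5t.png

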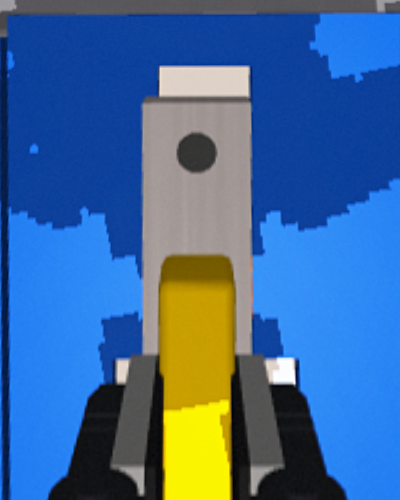

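```bash
cat >> h.py <<'E'
RCT=np.array([[.001,-.952,-.305],[1,.001,-.002],[.002,-.305,.952]]); U_,_,V_=np.linalg.svd(RCT); RCT=U_@V_
def camtool(c):
    R=np.array(c['orientation'])@RCT.T; return np.array(c['position'])-R@np.array([.07884,-.00055,.03181]),R
E
python3 - <<'E'
from h import *
c=load('w5'); pos,R=camtool(c); u,v,n=slope()
c0,nr,rs=planefit(c); print('plane offset',(c0-O_)@n,'nr vs n',(nr@u,nr@v),rs)
im=rimg(c,pos+R[:,2]*.1784,R[:,0],R[:,1],-.02,.08,-.04,.04,.0002); g=im[:,:,0].astype(int)
print([(r,g[r,180]) for r in range(96,124,2)]); 
for row in(150,200): print([(k,g[row,k]) for k in list(range(136,150,2))+list(range(244,258,2))])
h=O_-.0082*u+.0521*v+.010*n+ ((c0-O_)@n)*n
print('home mid in tool',(h-pos)@R, 'axes', (R.T@np.c_[-u,v,-n]).round(4).tolist())
E
```

```text
plane offset 3.837548735360833e-05 nr vs n (np.float64(0.0019150521602132671), np.float64(-0.0002213951847292636)) 0.0006146128945010278
[(96, np.int64(222)), (98, np.int64(216)), (100, np.int64(170)), (102, np.int64(100)), (104, np.int64(91)), (106, np.int64(117)), (108, np.int64(149)), (110, np.int64(160)), (112, np.int64(159)), (114, np.int64(159)), (116, np.int64(160)), (118, np.int64(159)), (120, np.int64(160)), (122, np.int64(159))]
[(136, np.int64(11)), (138, np.int64(12)), (140, np.int64(53)), (142, np.int64(168)), (144, np.int64(160)), (146, np.int64(158)), (148, np.int64(159)), (244, np.int64(161)), (246, np.int64(161)), (248, np.int64(165)), (250, np.int64(126)), (252, np.int64(17)), (254, np.int64(8)), (256, np.int64(13))]
[(136, np.int64(12)), (138, np.int64(9)), (140, np.int64(49)), (142, np.int64(134)), (144, np.int64(162)), (146, np.int64(160)), (148, np.int64(162)), (244, np.int64(161)), (246, np.int64(162)), (248, np.int64(164)), (250, np.int64(118)), (252, np.int64(28)), (254, np.int64(10)), (256, np.int64(12))]
home mid in tool [0.0009924  0.000839   0.21042019] axes [[1.0, 0.0009, 0.0019], [-0.0009, 1.0, -0.0005], [-0.0019, 0.0005, 1.0]]
```

Request:
servo_tool:
  series: "0.001 0.001 0.009 0 0.0005 -0.0003 -1; 0.0025 0.0017 0.018 0 0.001 -0.0005 -1; 0.0025 0.0017 0.026 0 0.002 -0.001 -1; 0.0025 0.0017 0.026 0 0.002 -0.001 -1; 0.0025 0.0017 0.026 0 0.002 -0.001 -1; 0.0025 0.0017 0.026 0 0.002 -0.001 -1; 0.0025 0.0017 0.026 0 0.002 -0.001 -1; 0.0025 0.0017 0.026 0 0.002 -0.001 -1"

```text
time: 7.12
tool_pos: [0.456, 0.2276, 0.2299]
tool_rot: [[-0.854, 0.17, 0.493], [0.147, 0.986, -0.085], [-0.5, -0.0, -0.866]]
ft_force: [0.1, -0.5, -1.5]
width: 0.0122
```

```bash
python3 - <<'E'
from h import *
s=manip.observe(); print(s['tool_pos'],s['ft_force'],s['moment'])
c=grab('wrist','w6'); pos,R=camtool(c); u,v,n=slope(); print(pos)
im=rimg(c,O_,u,-v,-.09,.02,-.10,.0,.00025); cv2.imwrite('pics/w6r.png',im[:,:,::-1])
c0,nr,rs=planefit(c); print((c0-O_)@n,nr@u,nr@v)
p,R2=tgt(-.0082,.0521,.024,(-.0024,-.0006,.169)); delta(p,R2)
E
```

```text
[0.45602189 0.22762927 0.22992906] [ 0.14630119 -0.50824383 -1.52412204] [ 0.08828608  0.33518538 -0.03300816]
[0.45542371 0.22790297 0.23012205]
4.068029297215495e-05 0.002076060366486839 -0.00027577153569858197
shift [ 0.0006 -0.0007  0.001 ] rot [ 0.0001 -0.0001  0.0007] |d| 0.001 deg 0.0
```

View pics/w6r.png

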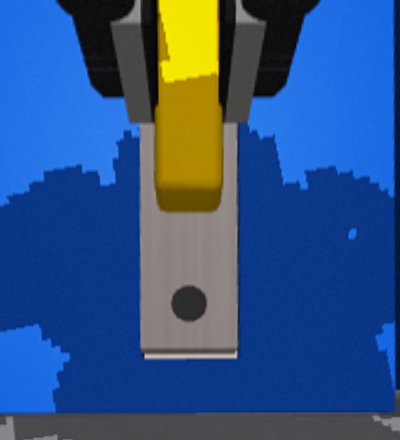

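View pics/w6.png

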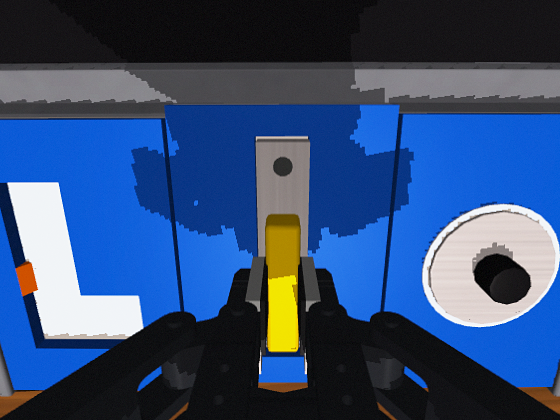

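```bash
cat >> h.py <<'E'
def endprof(c,zp,xs,ys,x1=.08,s=.0002):
    pos,R=camtool(c); im=rimg(c,pos+R[:,2]*zp,R[:,0],R[:,1],-.02,.08,-.04,.04,s).astype(int)
    return im
E
python3 - <<'E'
from h import *
c=load('w6'); pos,R=camtool(c); u,v,n=slope(); zp=.1784
P=cloud(c); T=(P-pos)@R; print(np.median(T[180:205,262:300,2]))
im=endprof(c,zp,0,0); g=im[:,:,0]
print([(r,g[r,180]) for r in range(90,124,2)]); 
for row in(150,200): print([(k,g[row,k]) for k in list(range(136,150,2))+list(range(244,258,2))])
h=O_-.0082*u+.0521*v+.010*n
print('home mid in tool',(h-pos)@R, 'axes', (R.T@np.c_[-u,v,-n]).round(4).tolist())
E
```

```text
0.1784594817861092
[(90, np.int64(7)), (92, np.int64(8)), (94, np.int64(39)), (96, np.int64(158)), (98, np.int64(198)), (100, np.int64(147)), (102, np.int64(85)), (104, np.int64(79)), (106, np.int64(100)), (108, np.int64(128)), (110, np.int64(137)), (112, np.int64(138)), (114, np.int64(138)), (116, np.int64(139)), (118, np.int64(138)), (120, np.int64(137)), (122, np.int64(138))]
[(136, np.int64(12)), (138, np.int64(8)), (140, np.int64(41)), (142, np.int64(145)), (144, np.int64(138)), (146, np.int64(140)), (148, np.int64(138)), (244, np.int64(138)), (246, np.int64(139)), (248, np.int64(143)), (250, np.int64(111)), (252, np.int64(15)), (254, np.int64(11)), (256, np.int64(11))]
[(136, np.int64(7)), (138, np.int64(11)), (140, np.int64(50)), (142, np.int64(120)), (144, np.int64(143)), (146, np.int64(140)), (148, np.int64(140)), (244, np.int64(140)), (246, np.int64(141)), (248, np.int64(143)), (250, np.int64(104)), (252, np.int64(25)), (254, np.int64(7)), (256, np.int64(9))]
home mid in tool [-0.00229428 -0.00171476  0.18445806] axes [[1.0, -0.0012, -0.0002], [0.0012, 1.0, -0.0011], [0.0002, 0.0011, 1.0]]
```

Request:
servo_tool:
  series: "-0.0006 -0.0008 0.002 0 0 0 -1; -0.0006 -0.0008 0.004 0 0 0 -1; -0.0006 -0.0008 0.005 0 0 0 -1; -0.0006 -0.0008 0.006 0 0 0 -1; -0.0006 -0.0008 0.007 0 0 0 -1; -0.0006 -0.0008 0.008 0 0 0 -1; -0.0006 -0.0008 0.009 0 0 0 -1; -0.0006 -0.0008 0.009 0 0 0 -1"

```text
time: 7.83
tool_pos: [0.4608, 0.2257, 0.222]
tool_rot: [[-0.854, 0.17, 0.492], [0.147, 0.985, -0.086], [-0.499, -0.001, -0.866]]
ft_force: [-1.3, -1.9, -0.6]
width: 0.0125
```

```bash
cat >> h.py <<'E'
def chk(su=-.0082,sv=.0521,off=(-.0024,-.0006,.169)):
    s=manip.observe(); u,v,n=slope(); R=np.c_[u,v,n]
    print('F slope u,v,n',(R.T@s['ft_force']).round(1),'M',(R.T@s['moment']).round(2),'w',round(s['width'],4),'t',s['time'])
    pm=s['tool_pos']+s['tool_rot']@np.array(off); print('part mid rel home (u,v,h)',((R.T@(pm-O_))-[su,sv,0]).round(4),'zaxis',(s['tool_rot'][:,2]@R).round(4))
E
python3 - <<'E'
from h import *
chk()
E
```

```text
F slope u,v,n [-1.1 -2.1 -0. ] M [-0.23  0.38  0.08] w 0.0125 t 7.8333
part mid rel home (u,v,h) [ 0.0008 -0.0004  0.0156] zaxis [-7.e-04 -7.e-04 -1.e+00]
```

Request:
servo_tool:
  series: "0 0 0.001 0 0 0 -1; 0 0 0.002 0 0 0 -1; 0 0 0.003 0 0 0 -1; 0 0 0.004 0 0 0 -1; 0 0 0.0045 0 0 0 -1; 0 0 0.005 0 0 0 -1; 0 0 0.005 0 0 0 -1; 0 0 0.005 0 0 0 -1"

```text
time: 8.5
tool_pos: [0.4631, 0.2252, 0.2182]
tool_rot: [[-0.854, 0.17, 0.492], [0.147, 0.985, -0.086], [-0.499, -0.002, -0.866]]
ft_force: [-11.1, -5.8, 11.0]
width: 0.0124
```

```bash
python3 - <<'E'
from h import *
chk()
c=grab('wrist','w7')
E
```

```text
F slope u,v,n [-3.2 -7.6 14.6] M [-1.28  0.69  0.  ] w 0.0124 t 8.5
part mid rel home (u,v,h) [ 0.001  -0.0007  0.0112] zaxis [-7.0e-04 -1.4e-03 -1.0e+00]
```

View pics/w7.png

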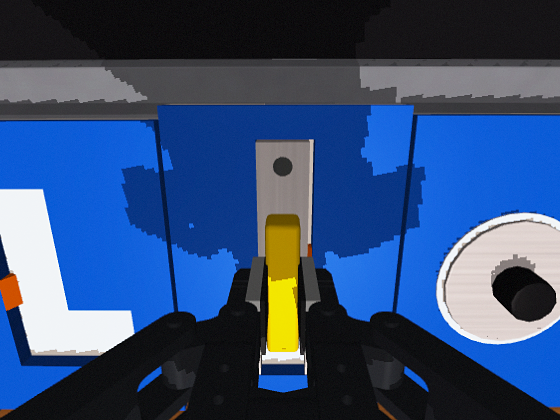

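Request:
servo_tool:
  series: "0 0 0.0005 0 0 0 -1; 0 0 0.001 0 0 0 -1; 0 0 0.0015 0 0 0 -1; 0 0 0.002 0 0 0 -1; 0 0 0.0025 0 0 0 -1; 0 0 0.0025 0 0 0 -1; 0 0 0.0025 0 0 0 -1; 0 0 0.0025 0 0 0 -1"

```text
time: 9.22
tool_pos: [0.4635, 0.2255, 0.2181]
tool_rot: [[-0.854, 0.172, 0.491], [0.147, 0.985, -0.088], [-0.499, -0.002, -0.867]]
ft_force: [-52.7, -10.3, 52.1]
width: 0.0123
```

```bash
python3 - <<'E'
from h import *
chk()
E
```

```text
F slope u,v,n [-17.4 -19.1  70.2] M [-3.21  3.17 -0.02] w 0.0123 t 9.2167
part mid rel home (u,v,h) [ 0.0011 -0.0006  0.0109] zaxis [-0.0015 -0.0027 -1.    ]
```

Request:
servo_tool:
  series: "0 0 -0.001 0 0 0 -1; 0 0 -0.002 0 0 0 -1; 0 0 -0.0023 0 0 0 -1; 0 0 -0.0023 0 0 0 -1; 0 0 -0.0023 0 0 0 -0.8; 0 0 -0.0023 0 0 0 -0.6; 0 0 -0.0023 0 0 0 -0.5; 0 0 -0.0023 0 0 0 -0.5"

```text
time: 9.88
tool_pos: [0.4635, 0.2256, 0.2177]
tool_rot: [[-0.854, 0.169, 0.493], [0.147, 0.986, -0.085], [-0.5, 0.0, -0.866]]
ft_force: [-0.1, 1.4, -0.6]
width: 0.0213
```

```bash
python3 - <<'E'
from h import *
chk()
c=grab('wrist','w8'); pos,R=camtool(c); u,v,n=slope(); P=cloud(c)
H=((P-O_)@n)
cv2.imwrite('pics/w8h.png',cv2.resize(np.clip(H*4000+100,0,255).astype(np.uint8),None,fx=1,fy=1))
for uv in [(283,150),(283,185),(265,200),(300,200),(200,200),(360,200),(283,240)]: print(uv,np.median(H[uv[1]-3:uv[1]+4,uv[0]-3:uv[0]+4]).round(4))
E
```

```text
F slope u,v,n [-0.6  1.3 -0.4] M [-0.03  0.2  -0.03] w 0.0213 t 9.8833
part mid rel home (u,v,h) [0.0011 0.0001 0.0106] zaxis [-1.e-04  6.e-04 -1.e+00]
(283, 150) 0.002
(283, 185) 0.0024
(265, 200) 0.0022
(300, 200) 0.002
(200, 200) 0.0
(360, 200) 0.0002
(283, 240) 0.018
```

View pics/w8.png

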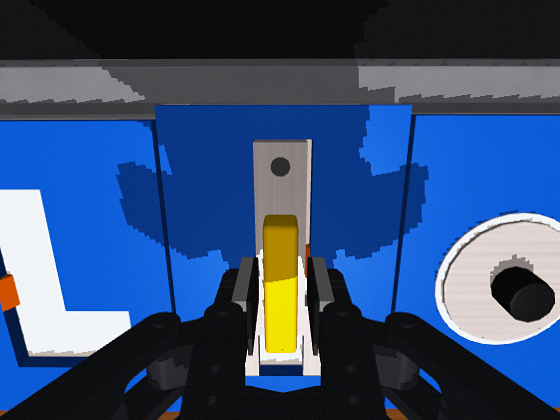

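Request:
servo_tool:
  series: "0 0 -0.015 0 0 0 -0.5; 0 0 -0.035 0 0 0 -0.4; 0 0 -0.06 0 0 0 0; 0 0 -0.09 0 0 0 1; 0 0 -0.11 0 0 0 1; 0 0 -0.11 0 0 0 1; 0 0 -0.11 0 0 0 1; 0 0 -0.11 0 0 0 1"

```text
time: 10.6
tool_pos: [0.4091, 0.2348, 0.3122]
tool_rot: [[-0.854, 0.17, 0.492], [0.146, 0.986, -0.085], [-0.499, -0.001, -0.866]]
ft_force: [-0.2, -0.4, -0.1]
width: 0.0854
```

```bash
python3 - <<'E'
from h import *
c=grab('wrist','w9'); u,v,n=slope(); P=cloud(c); H=((P-O_)@n)
im=rimg(c,O_,u,-v,-.09,.09,-.10,.12,.0004); cv2.imwrite('pics/w9r.png',im[:,:,::-1])
pm=proj(c,[O_-.0082*u+.0521*v+d*u+.002*n for d in (-.05,-.04,.03,.04)]); print(pm.round(0))
for a,b in pm.round().astype(int): print(np.median(H[b-2:b+3,a-2:a+3]))
delta([.530,-.3236,.27],down(np.radians(177)))
E
```

```text
[[283. 136.]
 [283. 150.]
 [283. 242.]
 [283. 254.]]
0.002775211369853553
0.0023121674791664187
0.018023671836957283
-0.007901776524968056
shift [-0.1644 -0.5294  0.1434] rot [-0.0325  0.5209 -0.1152] |d| 0.573 deg 30.6
```

View pics/w9r.png

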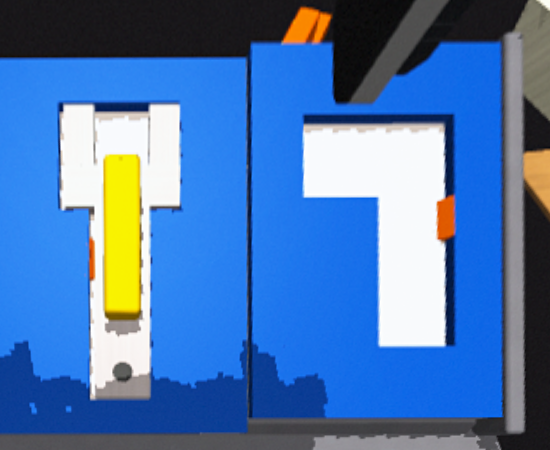

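Request:
servo_tool:
  series: "-0.0117 -0.0378 0.0102 -0.003 0.047 -0.01 1; -0.0235 -0.0756 0.0205 -0.006 0.094 -0.02 1; -0.035 -0.1134 0.0307 -0.009 0.14 -0.031 1; -0.047 -0.1513 0.041 -0.012 0.19 -0.042 1; -0.0587 -0.189 0.0512 -0.015 0.236 -0.052 1; -0.0705 -0.2269 0.0615 -0.018 0.284 -0.062 1; -0.0822 -0.2647 0.0717 -0.021 0.33 -0.073 1; -0.094 -0.3025 0.082 -0.024 0.378 -0.084 1"

```text
time: 11.32
tool_pos: [0.478, -0.0868, 0.2873]
tool_rot: [[-0.987, 0.084, 0.139], [0.083, 0.996, -0.016], [-0.14, -0.004, -0.99]]
ft_force: [0.7, 1.2, 0.4]
width: 0.0851
```

```bash
python3 - <<'E'
from h import *
delta([.530,-.3236,.27],down(np.radians(177)))
E
```

```text
shift [-0.0685 -0.2315  0.0281] rot [-0.0064  0.1406 -0.0319] |d| 0.243 deg 8.3
```

Request:
servo_tool:
  series: "-0.0115 -0.0385 0.005 -0.001 0.023 -0.005 1; -0.023 -0.077 0.0094 -0.002 0.047 -0.011 1; -0.0345 -0.116 0.014 -0.003 0.07 -0.016 1; -0.046 -0.154 0.0188 -0.004 0.094 -0.021 1; -0.057 -0.193 0.0235 -0.005 0.117 -0.027 1; -0.0685 -0.2315 0.028 -0.006 0.14 -0.032 1; -0.0685 -0.2315 0.028 -0.006 0.14 -0.032 1; -0.0685 -0.2315 0.028 -0.006 0.14 -0.032 1"

```text
time: 11.98
tool_pos: [0.5297, -0.3232, 0.2685]
tool_rot: [[-0.998, 0.055, -0.0], [0.055, 0.998, 0.001], [0.0, 0.001, -1.0]]
ft_force: [-0.1, 0.1, -0.5]
width: 0.0852
```

```bash
python3 - <<'E'
from h import *
c=grab('wrist','w10'); m,st,ce=rib(c,'r'); print(st,ce)
k=cv2.findContours(m.astype(np.uint8),cv2.RETR_EXTERNAL,cv2.CHAIN_APPROX_NONE)[0][0].reshape(-1,2)
r=cv2.minAreaRect(onz(c,k,.029)[:,:2].astype(np.float32)*1000); print(r); print(manip.observe()['tool_pos'],camtool(c)[0])
E
```

```text
[ 270  172   23   95 2063] [280.68007756 218.53950557]
((527.3417358398438, -324.319580078125), (13.508894920349121, 61.13222122192383), 86.26304626464844)
[ 0.52983595 -0.32171771  0.2693546 ] [ 0.52960859 -0.32303687  0.26855754]
```

View pics/w10.png

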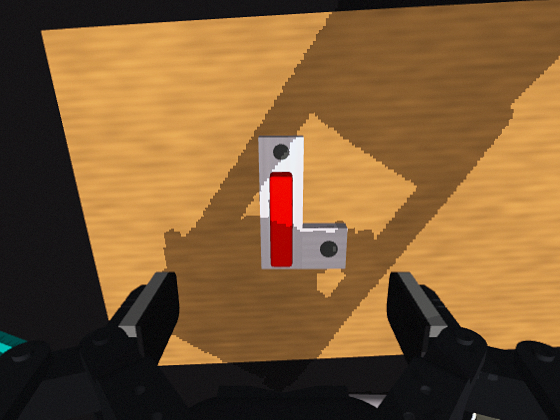

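Request:
servo_tool:
  series: "0.001 -0.001 0.035 0 0 0.005 1; 0.0022 -0.0014 0.07 0 0 0.01 0.5; 0.0022 -0.0014 0.0775 0 0 0.01 0; 0.0022 -0.0014 0.0775 0 0 0.01 -1; 0.0022 -0.0014 0.0775 0 0 0.01 -1; 0.0022 -0.0014 0.0775 0 0 0.01 -1; 0.0022 -0.0014 0.0775 0 0 0.01 -1; 0.0022 -0.0014 0.0775 0 0 0.01 -1"
  grip_force: 70

```text
time: 12.7
tool_pos: [0.5299, -0.3229, 0.1981]
tool_rot: [[-0.998, 0.061, 0.008], [0.061, 0.998, -0.005], [-0.008, -0.004, -1.0]]
ft_force: [-1.0, 2.8, 7.9]
width: 0.0108
```

Request:
servo_tool:
  series: "0 0 0 0 0 0 -1; 0 0 -0.01 0 0 0 -1; 0 0 -0.03 0 0 0 -1; 0 0 -0.06 0 0 0 -1; 0 0 -0.09 0 0 0 -1; 0 0 -0.1 0 0 0 -1; 0 0 -0.1 0 0 0 -1; 0 0 -0.1 0 0 0 -1"

```text
time: 13.37
tool_pos: [0.5283, -0.3222, 0.2956]
tool_rot: [[-0.998, 0.061, 0.006], [0.061, 0.998, -0.003], [-0.006, -0.003, -1.0]]
ft_force: [-0.0, 0.8, -3.8]
width: 0.0111
```

```bash
python3 - <<'E'
from h import *
s=manip.observe(); print(s['tool_pos'],s['width'],s['ft_force'],s['moment'])
c=grab('wrist','w11'); pos,R=camtool(c); print(pos)
P=cloud(c); T=(P-pos)@R
for uv in [(283,165),(275,190),(300,190),(340,300),(370,300)]: print(uv,np.median(T[uv[1]-2:uv[1]+3,uv[0]-2:uv[0]+3],axis=(0,1)).round(4))
E
```

```text
[ 0.52834065 -0.32223041  0.29557295] 0.011128677822613623 [-0.00974486  0.79428419 -3.78852508] [ 0.01286864 -0.03456157 -0.03648184]
[ 0.52822366 -0.32205212  0.29564836]
(283, 165) [ 0.0477 -0.0006  0.1854]
(275, 190) [ 0.0365 -0.0041  0.1858]
(300, 190) [0.0364 0.0069 0.186 ]
(340, 300) [-0.0193  0.0273  0.1861]
(370, 300) [-0.0196  0.042   0.1863]
```

View pics/w11.png

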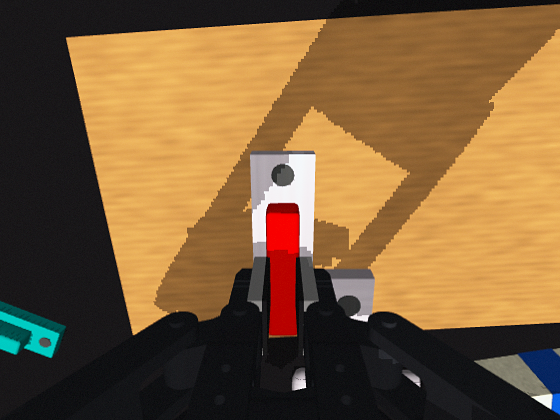

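```bash
python3 - <<'E'
from h import *
s=manip.observe(); print(s['q'],s['tool_pos'],s['ft_force'])
import cv2
c=grab('side','s2'); a=c['frame'][:,:,::-1]; cv2.imwrite('pics/s2c.png',cv2.resize(a[60:260,200:480],None,fx=2.8,fy=2.8))
E
```

```text
[-6.30745803e-01  2.52382633e-01  1.55652494e+00  8.56883931e-04
  1.32936431e+00 -2.14019188e+00] [ 0.52781217 -0.321843    0.29371702] [-0.47146408  0.42856943 -2.37196971]
```

View pics/s2c.png

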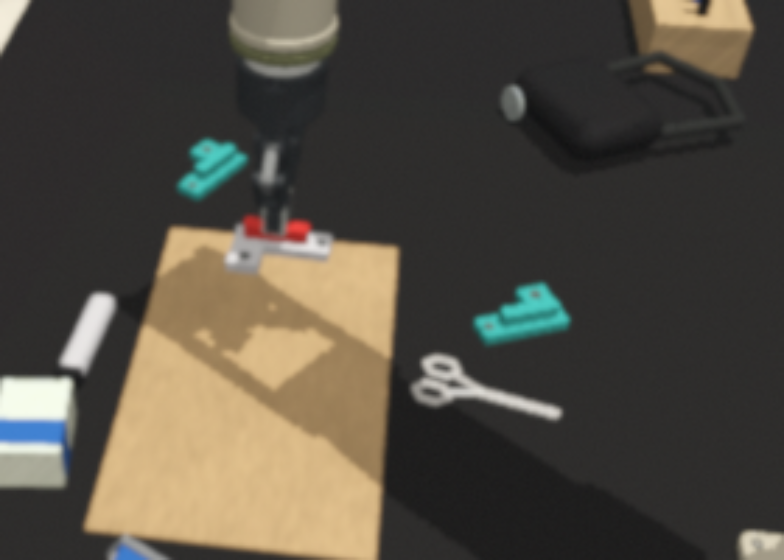

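Request:
servo_tool:
  series: "0 0 0.03 0 0 0 -1; 0 0 0.065 0 0 0 -1; 0 0 0.09 0 0 0 -1; 0 0 0.094 0 0 0 -1; 0 0 0.094 0 0 0 -1; 0 0 0.094 0 0 0 -1; 0 0 0.094 0 0 0 -0.3; 0 0 0.094 0 0 0 -0.3"

```text
time: 14.13
tool_pos: [0.5288, -0.3225, 0.2012]
tool_rot: [[-0.998, 0.061, 0.005], [0.061, 0.998, -0.002], [-0.005, -0.002, -1.0]]
ft_force: [-0.6, 0.1, 0.0]
width: 0.0296
```

```bash
python3 - <<'E'
from h import *
s=manip.observe(); print(s['q'],s['tool_pos'],s['ft_force'],s['width'])
c=grab('wrist','w12'); pos,R=camtool(c); print(pos,R.round(4)); P=cloud(c); T=(P-pos)@R
for uv in [(283,165),(275,190),(300,190),(350,300),(370,300),(283,220)]: print(uv,np.median(T[uv[1]-2:uv[1]+3,uv[0]-2:uv[0]+3],axis=(0,1)).round(4),np.median(P[uv[1]-2:uv[1]+3,uv[0]-2:uv[0]+3],axis=(0,1)).round(4))
E
```

```text
[-6.30632937e-01  3.59274671e-01  1.60897474e+00  8.76834112e-04
  1.16808902e+00 -2.14024637e+00] [ 0.52876438 -0.32245811  0.20123296] [-0.62246151  0.12861206  0.02885539] 0.02956888566027656
[ 0.52864171 -0.3222806   0.20133085] [[-0.9981  0.0616  0.0044]
 [ 0.0616  0.9981 -0.0017]
 [-0.0045 -0.0014 -1.    ]]
(283, 165) [ 0.0472 -0.0006  0.1884] [ 0.4823 -0.3203  0.0128]
(275, 190) [ 0.0357 -0.0042  0.1892] [ 0.4936 -0.3246  0.012 ]
(300, 190) [0.0356 0.0071 0.1893] [ 0.4944 -0.3134  0.0119]
(350, 300) [0.008  0.023  0.1434] [ 0.5227 -0.2991  0.0578]
(370, 300) [-0.0263  0.0455  0.1982] [ 0.5586 -0.279   0.0032]
(283, 220) [ 0.027  -0.0006  0.173 ] [ 0.5025 -0.3215  0.0282]
```

View pics/w12.png

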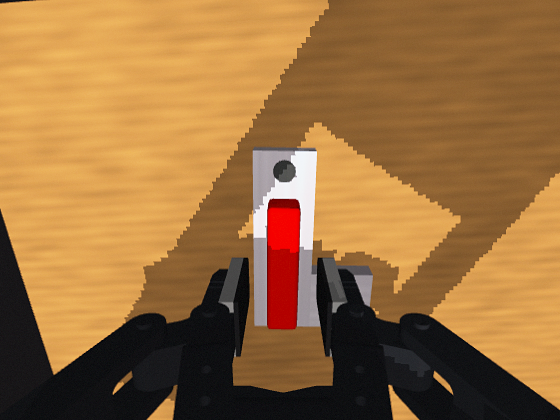

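Request:
servo_tool:
  series: "0 0 0.004 -0.0015 0.0045 0 -0.3; 0 0 0.008 -0.0015 0.0045 0 -0.3; 0 0 0.0095 -0.0015 0.0045 0 -0.3; 0 0 0.0095 -0.0015 0.0045 0 -0.3; 0 0 0.0095 -0.0015 0.0045 0 -0.7; 0 0 0.0095 -0.0015 0.0045 0 -1; 0 0 0.0095 -0.0015 0.0045 0 -1; 0 0 0.0095 -0.0015 0.0045 0 -1"

```text
time: 14.85
tool_pos: [0.5287, -0.3224, 0.1916]
tool_rot: [[-0.998, 0.061, 0.0], [0.061, 0.998, -0.0], [-0.0, -0.0, -1.0]]
ft_force: [0.4, -0.1, 0.8]
width: 0.0119
```

Request:
servo_tool:
  series: "0 0 0 0 0 0 -1; 0 0 -0.01 0 0 0 -1; 0 0 -0.04 0 0 0 -1; 0 0 -0.08 0 0 0 -1; 0 0 -0.1 0 0 0 -1; 0 0 -0.1 0 0 0 -1; 0 0 -0.1 0 0 0 -1; 0 0 -0.1 0 0 0 -1"

```text
time: 15.52
tool_pos: [0.5283, -0.322, 0.2906]
tool_rot: [[-0.998, 0.062, -0.001], [0.062, 0.998, 0.0], [0.001, 0.0, -1.0]]
ft_force: [-0.7, 0.1, -2.4]
width: 0.012
```

```bash
python3 - <<'E'
from h import *
s=manip.observe(); print(s['tool_pos'],s['width'],s['ft_force'])
c=grab('wrist','w13'); pos,R=camtool(c); print(pos)
P=cloud(c); T=(P-pos)@R
for uv in [(283,165),(275,190),(300,190),(340,300),(370,300)]: print(uv,np.median(T[uv[1]-2:uv[1]+3,uv[0]-2:uv[0]+3],axis=(0,1)).round(4))
p,R2=tgt(.0038,-.0664,.09,(0,-.0006,.170)); delta(p,R2)
E
```

```text
[ 0.52827011 -0.32204715  0.29058425] 0.011978413564479812 [-0.72536683  0.10666072 -2.4359705 ]
[ 0.52816203 -0.32185073  0.29065687]
(283, 165) [ 0.0488 -0.0006  0.1797]
(275, 190) [ 0.0384 -0.004   0.1793]
(300, 190) [0.0381 0.0066 0.1796]
(340, 300) [-0.0148  0.0262  0.1795]
(370, 300) [-0.0152  0.0402  0.1799]
shift [ 0.1396  0.4278 -0.0035] rot [ 0.0299 -0.5258  0.1067] |d| 0.45 deg 30.8
```

View pics/w13.png

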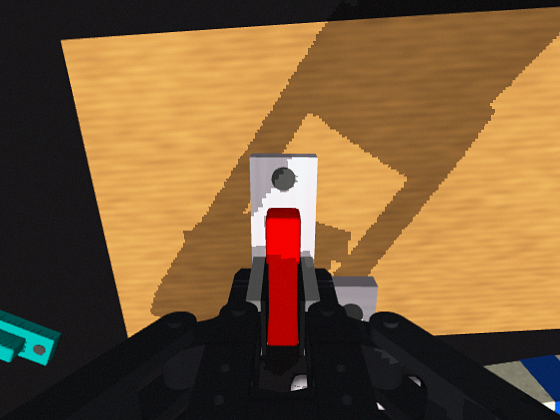

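Request:
servo_tool:
  series: "0.0125 0.0385 -0.01 0.004 -0.07 0.014 -1; 0.025 0.077 -0.02 0.008 -0.14 0.028 -1; 0.0375 0.115 -0.025 0.0125 -0.22 0.044 -1; 0.05 0.153 -0.025 0.0165 -0.29 0.059 -1; 0.0625 0.191 -0.025 0.021 -0.37 0.075 -1; 0.075 0.23 -0.025 0.025 -0.44 0.09 -1; 0.0875 0.269 -0.025 0.03 -0.526 0.107 -1; 0.1 0.307 -0.025 0.03 -0.526 0.107 -1"

```text
time: 16.23
tool_pos: [0.4454, -0.0081, 0.313]
tool_rot: [[-0.851, 0.172, 0.496], [0.149, 0.985, -0.086], [-0.503, 0.0, -0.864]]
ft_force: [-0.7, 0.9, -1.7]
width: 0.012
```

```bash
python3 - <<'E'
from h import *
p,R2=tgt(.0038,-.0664,.06,(-.0005,-.0006,.1716)); delta(p,R2)
E
```

```text
shift [0.0542 0.1148 0.0192] rot [-0.0006  0.0037 -0.0017] |d| 0.128 deg 0.2
```

Request:
servo_tool:
  series: "0.018 0.036 0 0 0.002 -0.001 -1; 0.036 0.073 0.003 0 0.003 -0.002 -1; 0.05 0.105 0.01 0 0.0035 -0.002 -1; 0.054 0.1148 0.019 0 0.0035 -0.002 -1; 0.054 0.1148 0.019 0 0.0035 -0.002 -1; 0.054 0.1148 0.019 0 0.0035 -0.002 -1; 0.054 0.1148 0.019 0 0.0035 -0.002 -1; 0.054 0.1148 0.019 0 0.0035 -0.002 -1"

```text
time: 16.9
tool_pos: [0.4309, 0.1087, 0.2726]
tool_rot: [[-0.854, 0.17, 0.492], [0.146, 0.985, -0.087], [-0.499, -0.003, -0.866]]
ft_force: [0.3, -0.0, -2.1]
width: 0.0116
```

```bash
python3 - <<'E'
from h import *
c=grab('wrist','w14'); pos,R=camtool(c); u,v,n=slope()
p,R2=tgt(.0038,-.0664,.06,(-.0005,-.0006,.1716)); delta(p,R2)
im=rimg(c,O_,u,-v,-.07,.05,.01,.11,.00025); cv2.imwrite('pics/w14r.png',im[:,:,::-1])
P=cloud(c); T=(P-pos)@R; zp=np.median(T[185:200,268:300,2]); print('zp',zp)
im=rimg(c,pos+R[:,2]*zp,R[:,0],R[:,1],-.03,.07,-.04,.06,.0002); cv2.imwrite('pics/w14t.png',im[:,:,::-1])
E
```

```text
shift [0.0044 0.0023 0.0018] rot [-0.0023 -0.0002  0.0008] |d| 0.005 deg 0.1
zp 0.1793108809510463
```

View pics/w14r.png

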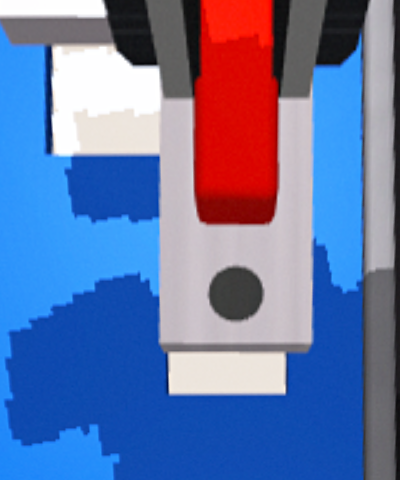

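View pics/w14t.png

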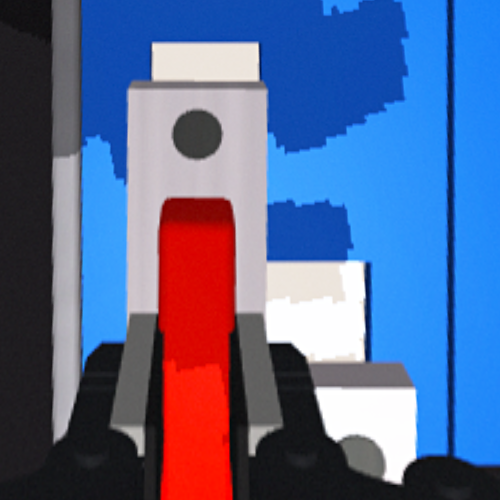

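```bash
cat >> h.py <<'E'
def rel(c,zp,part_xy,su,sv):
    pos,R=camtool(c); u,v,n=slope(); h=O_+su*u+sv*v+.010*n; hm=(h-pos)@R
    pm=np.array([part_xy[0],part_xy[1],zp-.008]); print('needed shift',(hm-pm).round(4),'rot',Ro.from_matrix(R.T@np.c_[-u,v,-n]).as_rotvec().round(4))
E
python3 - <<'E'
from h import *
c=load('w14'); im=cv2.imread('pics/w14t.png')[:,:,1].astype(int)
print([(r,im[r,175]) for r in range(76,100,2)]); print([(k,im[170,k]) for k in list(range(120,134,2))+list(range(260,274,2))])
c0,nr,rs=planefit(c); u,v,n=slope(); print((c0-O_)@n,nr@u,nr@v)
rel(c,.1793,(.0014,-.0006),.0040,-.0666)
E
```

```text
[(76, np.int64(230)), (78, np.int64(226)), (80, np.int64(183)), (82, np.int64(120)), (84, np.int64(108)), (86, np.int64(106)), (88, np.int64(139)), (90, np.int64(180)), (92, np.int64(192)), (94, np.int64(190)), (96, np.int64(189)), (98, np.int64(189))]
[(120, np.int64(75)), (122, np.int64(74)), (124, np.int64(74)), (126, np.int64(105)), (128, np.int64(162)), (130, np.int64(196)), (132, np.int64(194)), (260, np.int64(187)), (262, np.int64(186)), (264, np.int64(187)), (266, np.int64(179)), (268, np.int64(168)), (270, np.int64(163)), (272, np.int64(164))]
-7.71972937500637e-05 0.0017104951258903951 0.0004416236904429428
needed shift [0.0013 0.0021 0.0524] rot [-0.0013 -0.001   0.0018]
```

Request:
servo_tool:
  series: "0.0007 0.001 0.013 -0.0005 0 0.0005 -1; 0.0013 0.0021 0.026 -0.001 -0.0005 0.001 -1; 0.0013 0.0021 0.038 -0.001 -0.0005 0.001 -1; 0.0013 0.0021 0.038 -0.001 -0.0005 0.001 -1; 0.0013 0.0021 0.038 -0.001 -0.0005 0.001 -1; 0.0013 0.0021 0.038 -0.001 -0.0005 0.001 -1; 0.0013 0.0021 0.038 -0.001 -0.0005 0.001 -1; 0.0013 0.0021 0.038 -0.001 -0.0005 0.001 -1"

```text
time: 17.62
tool_pos: [0.4489, 0.1086, 0.24]
tool_rot: [[-0.853, 0.169, 0.494], [0.146, 0.986, -0.085], [-0.501, -0.0, -0.865]]
ft_force: [0.3, 1.2, -2.6]
width: 0.0117
```

```bash
python3 - <<'E'
from h import *
c=grab('wrist','w15'); pos,R=camtool(c); u,v,n=slope()
chk(.0040,-.0666,(.0014,-.0006,.1713))
im=rimg(c,O_,u,-v,-.07,.05,.01,.11,.00025); cv2.imwrite('pics/w15r.png',im[:,:,::-1])
im=rimg(c,pos+R[:,2]*.1793,R[:,0],R[:,1],-.03,.07,-.04,.06,.0002); cv2.imwrite('pics/w15t.png',im[:,:,::-1]); im=im[:,:,1].astype(int)
print([(r,im[r,175]) for r in range(76,100,2)]); print([(k,im[170,k]) for k in list(range(120,134,2))+list(range(260,274,2))])
rel(c,.1793,(.0014,-.0006),.0040,-.0666)
E
```

```text
F slope u,v,n [-1.5 -0.3 -2. ] M [ 0.02  0.46 -0.01] w 0.0119 t 17.6667
part mid rel home (u,v,h) [0.0012 0.001  0.0247] zaxis [ 1.3e-03  1.0e-04 -1.0e+00]
[(76, np.int64(231)), (78, np.int64(227)), (80, np.int64(181)), (82, np.int64(119)), (84, np.int64(108)), (86, np.int64(106)), (88, np.int64(139)), (90, np.int64(181)), (92, np.int64(194)), (94, np.int64(192)), (96, np.int64(192)), (98, np.int64(192))]
[(120, np.int64(76)), (122, np.int64(77)), (124, np.int64(51)), (126, np.int64(73)), (128, np.int64(153)), (130, np.int64(199)), (132, np.int64(196)), (260, np.int64(190)), (262, np.int64(190)), (264, np.int64(190)), (266, np.int64(148)), (268, np.int64(94)), (270, np.int64(74)), (272, np.int64(74))]
needed shift [ 0.0009 -0.0013  0.0152] rot [0.0011 0.0013 0.0015]
```

View pics/w15r.png

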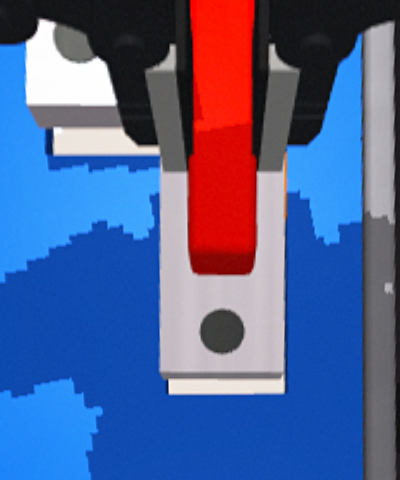

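Request:
servo_tool:
  series: "0.001 -0.0011 0.002 0.0005 0.0005 0.001 -1; 0.001 -0.0011 0.004 0.0005 0.0005 0.001 -1; 0.001 -0.0011 0.006 0.0005 0.0005 0.001 -1; 0.001 -0.0011 0.007 0.0005 0.0005 0.001 -1; 0.001 -0.0011 0.008 0.0005 0.0005 0.001 -1; 0.001 -0.0011 0.009 0.0005 0.0005 0.001 -1; 0.001 -0.0011 0.01 0.0005 0.0005 0.001 -1; 0.001 -0.0011 0.01 0.0005 0.0005 0.001 -1"

```text
time: 18.33
tool_pos: [0.4528, 0.1071, 0.23]
tool_rot: [[-0.853, 0.17, 0.493], [0.147, 0.985, -0.085], [-0.5, -0.0, -0.866]]
ft_force: [-0.7, 4.0, 0.0]
width: 0.012
```

```bash
python3 - <<'E'
from h import *
chk(.0040,-.0666,(.0014,-.0006,.1713))
E
```

```text
F slope u,v,n [-1.2  3.8  0.7] M [0.52 0.45 0.01] w 0.012 t 18.3333
part mid rel home (u,v,h) [-0.0004  0.0001  0.0141] zaxis [-0.e+00 -2.e-04 -1.e+00]
```

Request:
servo_tool:
  series: "0 0 0.0007 0 0 0 -1; 0 0 0.0014 0 0 0 -1; 0 0 0.0021 0 0 0 -1; 0 0 0.0028 0 0 0 -1; 0 0 0.0035 0 0 0 -1; 0 0 0.004 0 0 0 -1; 0 0 0.0045 0 0 0 -1; 0 0 0.0045 0 0 0 -1"

```text
time: 19.0
tool_pos: [0.4553, 0.1068, 0.2265]
tool_rot: [[-0.853, 0.17, 0.494], [0.147, 0.985, -0.085], [-0.501, 0.0, -0.865]]
ft_force: [1.1, 4.7, 0.1]
width: 0.0119
```

```bash
python3 - <<'E'
from h import *
chk(.0040,-.0666,(.0014,-.0006,.1713))
E
```

```text
F slope u,v,n [ 0.4  4.8 -0. ] M [0.98 0.17 0.03] w 0.0119 t 19.0
part mid rel home (u,v,h) [0.0003 0.0003 0.0098] zaxis [ 1.2e-03  4.0e-04 -1.0e+00]
```

Request:
servo_tool:
  series: "0 0 0.0004 0 0 0 -1; 0 0 0.0007 0 0 0 -1; 0 0 0.001 0 0 0 -1; 0 0 0.0012 0 0 0 -1; 0 0 0.0012 0 0 0 -1; 0 0 0.0012 0 0 0 -1; 0 0 0.0012 0 0 0 -1; 0 0 0.0012 0 0 0 -1"

```text
time: 19.67
tool_pos: [0.4556, 0.1069, 0.2263]
tool_rot: [[-0.853, 0.17, 0.493], [0.147, 0.985, -0.085], [-0.5, -0.0, -0.866]]
ft_force: [-19.1, 6.9, 19.4]
width: 0.0115
```

```bash
python3 - <<'E'
from h import *
chk(.0040,-.0666,(.0014,-.0006,.1713))
c=grab('wrist','w16'); u,v,n=slope(); P=cloud(c); H=((P-O_)@n)
pm=proj(c,[O_+.004*u-.0666*v+d*u+.002*n+e*v for d,e in ((-.045,.006),(-.045,-.006),(-.035,.009),(-.035,-.009))]); print(pm.round(0).tolist())
for a,b in pm.round().astype(int): print(np.median(H[b-2:b+3,a-2:a+3]))
E
```

```text
F slope u,v,n [-7.6  3.5 26.8] M [0.36 1.53 0.07] w 0.0115 t 19.6667
part mid rel home (u,v,h) [0.0004 0.0004 0.0095] zaxis [ 5.e-04  0.e+00 -1.e+00]
[[296.0, 171.0], [267.0, 171.0], [303.0, 195.0], [260.0, 195.0]]
0.001954815528754179
0.002021001542506061
0.0018611274425657663
0.0019772373374190365
```

View pics/w16.png

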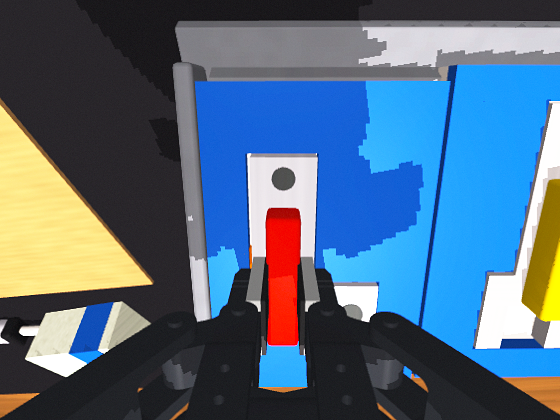

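Request:
servo_tool:
  series: "0 0 -0.001 0 0 0 -1; 0 0 -0.001 0 0 0 -1; 0 0 -0.001 0 0 0 -0.7; 0 0 -0.001 0 0 0 -0.5; 0 0 -0.001 0 0 0 -0.5; 0 0 -0.001 0 0 0 -0.5; 0 0 -0.001 0 0 0 -0.5; 0 0 -0.001 0 0 0 -0.5"

```text
time: 20.38
tool_pos: [0.4548, 0.1062, 0.2256]
tool_rot: [[-0.854, 0.171, 0.492], [0.147, 0.985, -0.086], [-0.499, -0.001, -0.866]]
ft_force: [0.8, -0.1, 0.5]
width: 0.0214
```

Request:
servo_tool:
  series: "0 0 -0.01 0 0 0 -0.5; 0 0 -0.025 0 0 0 -0.5; 0 0 -0.05 0 0 0 -0.3; 0 0 -0.08 0 0 0 -0.3; 0 0.02 -0.11 0 0 0 -0.3; 0 0.04 -0.11 0 0 0 -0.3; 0 0.05 -0.11 0 0 0 -0.3; 0 0.05 -0.11 0 0 0 -0.3"

```text
time: 21.05
tool_pos: [0.4094, 0.1667, 0.3222]
tool_rot: [[-0.853, 0.168, 0.494], [0.146, 0.986, -0.084], [-0.501, 0.001, -0.865]]
ft_force: [0.6, -0.5, -0.1]
width: 0.0298
```

```bash
python3 - <<'E'
from h import *
s=manip.observe(); print(s['ft_force'],s['width'],s['time'])
c=grab('wrist','w17'); u,v,n=slope(); P=cloud(c); H=((P-O_)@n)
for su,sv,pts in ((.004,-.0666,((-.045,0.006),(-.035,-.009),(.032,0.03),(.015,.03),(0,0))),(-.0082,.0521,((-.05,0.006),(-.04,-.006),(.045,.017),(.045,-.017),(0,0)))):
    pm=proj(c,[O_+(su+d)*u+(sv+e)*v+.002*n for d,e in pts])
    print([(int(a),int(b),round(float(np.median(H[int(b)-2:int(b)+3,int(a)-2:int(a)+3])),4)) for a,b in pm.round()])
im=rimg(c,O_,u,-v,-.09,.09,-.10,.12,.0004); cv2.imwrite('pics/w17r.png',im[:,:,::-1])
t=grab('top','t17')
E
```

```text
[ 0.56306413 -0.45327515 -0.07601005] 0.029828985151443933 21.05
[(218, 137, 0.0023), (198, 151, 0.0019), (254, 238, 0.0023), (254, 217, 0.0027), (213, 198, 0.018)]
[(388, 113, 0.0021), (369, 127, 0.0019), (391, 239, 0.0021), (347, 239, 0.0023), (374, 183, 0.0181)]
```

View pics/w17r.png

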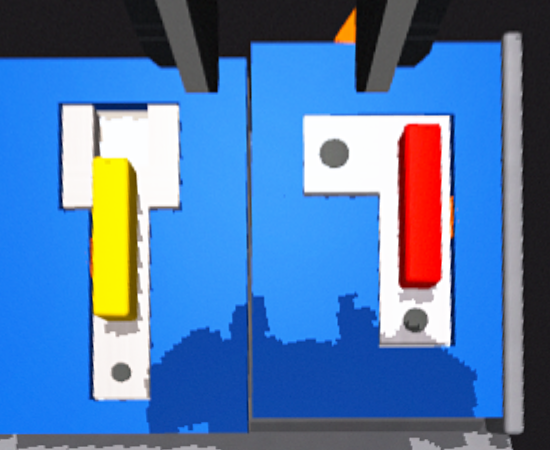

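View pics/t17.png

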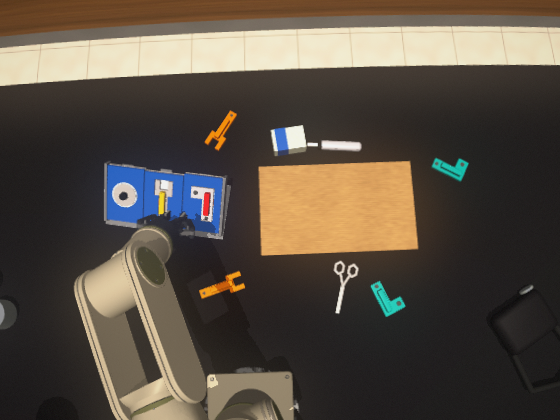

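```bash
python3 -c "
from bench import job; print(job.sign_off())"
```

```text
the job is handed in; nothing more can be done
None
```

The spanner and the bracket are both back in their own pockets, pressed past their catches and released. I handed the job in at about 21 s of the 72 s allowed.

- **Last checks:** The wrist camera showed both plates standing 1.9 to 2.7 mm above the blue surface (2 mm is home). Both rib tops were about 18 mm above it, as expected. The gripper was clear and the wrist force was near zero. In the final top view the carton, scissors and dispenser sit where they started; I judged this by eye.
- **Spanner pressing force:** The push bottomed out at about 70 N on the wrist, well past the 5 to 20 N the catch needs. That is under the 120 N wrist limit, and the push went through the fingers and the held part. I backed off at once, and the insert and pocket showed no shift afterwards.
- **Bracket grasp:** The first grip held the bracket about 8 mm too low in the fingers, so I set it back on the cardboard and gripped it again.
- **Disagreement:** The joint readings and the wrist camera differed by up to about 1.5 mm on where a part sat over its pocket. For the spanner I followed the camera, since it saw part and pocket together. For the bracket the two agreed at the last check.

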